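Erect the reel tray and hold its run key turned

ROBOT

A 6-joint arm with a two-finger parallel gripper is mounted at the origin on the work surface. World frame = base frame: x ahead of the robot, y to its left, z up, the work surface at z = 0. Lengths are in m, angles in rad, forces in N, time in s.
With the tool pointing down it reaches from about 0.275 to 0.725 m from the base axis. Payload 15.9 kg.
Tool frame: the origin (TCP) lies midway between the tips of the shut fingers; the grasp point (between the pads) lies 19 mm behind it; y points along the fingers, z is the direction in which the jaws open and shut, and the axes are right-handed (so a half turn about y gives the same grasp; the last joint's range is limited). The gripper opens to 85 mm and grips with 20 to 120 N. Pads are 22 mm wide; open, the fingers measure 114 mm over their backs; the gripper's body (76 mm by 85 mm) begins 54 mm behind the grasp point. The pads swing forward as they close: fully open they stand 13 mm farther back than shut.
Start: joints at [-1.126, 0.213, -0.034, 1.323, 0, 1.571], TCP at [0.215, -0.451, 0.201] pointing down, gripper open.
Joint ranges: [-2.98, 2.98], [-0.74, 1.72], [-1.14, 1.35], [-2.1, 2.04], [-1.57, 1.44], [-3.14, 3.14]. Speed limits (rad/s): [1.89, 1.89, 2.39, 2.57, 3.14, 3.14].

INTERFACE

Orientations are given as a rotation vector (axis times angle).
In Python, from workcell import status, cams, arm gives the robot as it stands.
- The arm moves only by the shell command python3 -m pendant 'ROWS' [FORCE]. ROWS is JSON, a list of rows, each an object with "linear": the shift along the tool's x, y, z in m, a list of three; "twist": the turn, a rotation vector about the tool's x, y, z in degrees, a list of three; "fingers": the closure in counts, from 0 (fully open) to 255 (shut). A call has 1 to 12 rows; each row shifts and turns the commanded pose from where the row before left it, along the tool's axes as they then stand; what a row does not reach is not made up. A row lasts 1/10 s, in which the tool goes at most 50 mm and 8.59 degrees, less where a joint would pass 70% of its speed; a pose out of reach is approached as far as the arm can. A call is refused whole if a number of a shift passes 0.05 or a number of a turn 8.59, either way. A call with a gripper value outside its range is refused whole. The fingers move at their own pace and stop on an object; FORCE is the grip in N (left out, the last holds). Time passes only in rows, so rows that do not move let the fingers close. It gives the time, the measured TCP pose, the force and the opening at its end, in the units of the state.
- status.sense(): the state, without advancing time (a new reading comes with each control period).
- cams.capture(name): name is "scene" or "top" or "wrist"; returns a dict with "image" (384x512x3 uint8, blue, green, red), "depth" (384x512 float32, m along the optical axis (not along the pixel's ray), 0 where there is no reading), "fx", "fy", "cx", "cy" (pixels), "extrinsics" (4x4, takes a point from camera to world coordinates). Camera axes: x right, y down, z forward; pixel columns grow to the right and rows downward; lengths in m; the calibration is good to about 2 mm. A picture is of the moment at which its call begins.
- arm.close_job(): hands the job in, once; it reports no verdict.
The state is a dict: "time": time; "qpos": joint angles; "qvel": joint speeds; "joint_torque": joint torques, N m; "tool_pos": TCP position; "ee_rot": TCP orientation; "force": force on the tool from outside, world axes, zero at the start; "wrist_torque": the same for the moment, N m; "width": opening from 0.0 (shut) to 1.0 (fully open).
Only numpy, scipy, OpenCV 4.12 (cv2) and the standard library are available. Lean on these libraries where they do the work, as an engineer would, in place of code of your own. Each camera call takes 0.05 s, during which the arm holds its last target. There are 200 camera calls.

TASK

Raise the three hinged walls of the cardboard tray blank upright, so that with the far wall it makes an open box. Then take the red key from the rack, push it fully home in the key switch on the yellow box, working it past the sticky pins without forcing it, and turn it clockwise a quarter turn to the stop. The switch springs back, so finish while still gripping the key and holding it turned; leave the black key and everything else on the bench where they are.

Things in the scene. Friction and masses are not known exactly. Their poses are not given: they have to be found in the camera images.
- tray: Cardboard tray blank on an aluminium forming block fixed to the bench; origin: centre of the block's underside, on the bench. Base panel 120 (x) x 140 (y) mm, its top 30 mm above the bench; the block is 8 mm smaller all round. At +x a wall already stands, 45 mm high, held by a dark steel clip that reaches 87 mm above the bench. The other three walls are hinged.
- wall_left_hinge (a point): Middle of the hinge line of the tray's left wall, on the tray's +y edge, 30 mm above the bench; axes as tray. Beyond the edge all is free down to the bench: shut fingers set down outside the wall's raised edge, tips about 10 mm lower than the edge, push it up by moving level or slightly upward toward the hinge (pushed when nearly flat, the edge would jam on them).
- wall_left (a joint): Angle of the left wall (at the tray's +y side), a 4 mm smooth coated card panel (friction about 0.5) reaching 45 mm outward from its hinge, 116 mm wide: 0 = lying flat outward, 1.571 = upright, stop at 1.6. It starts part raised at 0.8 to 1.15 rad, gives way to a light push (1 to 2 N) and stays where it is left.
- wall_right_hinge (a point): Middle of the hinge line of the tray's right wall, on the tray's -y edge, 30 mm above the bench; axes as tray. Beyond the edge all is free down to the bench: shut fingers set down outside the wall's raised edge, tips about 10 mm lower than the edge, push it up by moving level or slightly upward toward the hinge (pushed when nearly flat, the edge would jam on them).
- wall_right (a joint): Angle of the right wall (at the tray's -y side), a 4 mm smooth coated card panel (friction about 0.5) reaching 45 mm outward from its hinge, 116 mm wide: 0 = lying flat outward, 1.571 = upright, stop at 1.6. It starts part raised at 0.8 to 1.15 rad, gives way to a light push (1 to 2 N) and stays where it is left.
- wall_near_hinge (a point): Middle of the hinge line of the tray's near wall, on the tray's -x edge, 30 mm above the bench; axes as tray. Beyond the edge all is free down to the bench: shut fingers set down outside the wall's raised edge, tips about 10 mm lower than the edge, push it up by moving level or slightly upward toward the hinge (pushed when nearly flat, the edge would jam on them).
- wall_near (a joint): Angle of the near wall (at the tray's -x side), a 4 mm smooth coated card panel (friction about 0.5) reaching 45 mm outward from its hinge, 136 mm wide: 0 = lying flat outward, 1.571 = upright, stop at 1.6. It starts part raised at 0.8 to 1.15 rad, gives way to a light push (1 to 2 N) and stays where it is left.
- lock: Yellow run-switch box fixed to the bench, 80 x 80 mm, flat top 57 mm above the bench, key way in the middle of its top. Origin: centre of its underside. Two sticky sprung pins stand into the key way 15 and 24 mm below its mouth; each takes some 8 to 12 N and may need small turns of the key to and fro (about 0.04 rad) while it is pushed down.
- lock_mouth (a point): Centre of the key way's mouth, 60 mm above the bench; x along the slot's length, z up. A steel funnel 24 x 12.6 mm, 4 mm deep, leads to a fixed slot 18 x 6.6 mm, 4 mm thick; the turning cylinder below has the same slot. The key can turn only with its collar down on the mouth's rim (within 2 mm), its round neck then in the fixed slot.
- cylinder (a joint): Turn of the lock cylinder: 0 at rest (slot along x of lock_mouth), growing clockwise seen from above to the stop at 1.57 rad, a quarter turn (red pointer from white mark to green mark). A spring turns it back when let go: 0.03 N m at rest, 0.12 at the stop. The key has 0.1 rad of play in it, so the key itself turns about 0.1 rad farther.
- key: Key with RED grip, 80 mm high, 40 to 70 g, upright in the rack. Origin: tip of the blade; z up to the grip, x along blade width, y through thickness. Blade 16 x 5 mm up to 25 mm, wedge tip; round neck 5 mm; collar 22 mm across at 36 to 40 mm; grip 30 (x) x 10 (y) mm at 40 to 80 mm. Fits the lock either way round (half turn). Fully home its origin is 36 mm below lock_mouth.
- rack: Wooden key rack fixed to the bench, 130 (x) x 40 (y) x 40 mm high, origin at the centre of its underside; two slots 17.5 x 7 mm along its x, centred at x = -35 and +35 mm, hold the two keys (which is where varies), collars on its top.
- spare_key: Key of the same shape with BLACK grip in the rack's other slot; leave it there.
- reel: Blue component reel lying flat, 90 mm across, 12 mm high, origin at centre of underside; leave alone.
- mug: Blue mug, 76 mm across, 90 mm high, origin at centre of underside; leave alone.
- tape: Roll of amber tape lying flat, 96 mm across, 45 mm high, origin at centre of underside; leave alone.
- carton: Small closed carton 90 x 130 x 45 mm, origin at centre of underside; leave alone.
- marker: White marker pen with black cap, about 135 mm long along its x, 17 mm thick, lying; origin on its underside near the middle; leave alone.

How it is judged:
On the way, in this order (a step that is already met when the one before it is completed fails the run):
1. the three hinged walls stand upright while the cylinder is at rest (value of joint each of wall_left, wall_right, wall_near above 1.36 rad and value of joint cylinder below 0.3 rad), for 0.2 s.
2. the red key is fully home in the lock, gripped, the cylinder not yet turned (z of key in the frame of lock_mouth below -0.0335 m and horizontal distance between key and lock_mouth below 0.004 m and angle between key's own z axis and vertical below 0.12 rad and value of joint cylinder below 0.5 rad and contact force between the fingers and key above 2 N), for 0.1 s.
At the end, for the whole second after the job is handed in: All three hinged walls over 1.36 rad (12 degrees of upright); red key within 2.5 mm of fully home, 4 mm of the key way's centre, upright; cylinder turned at least 1.35 rad and held by the fingers gripping the key (over 3 N); black key still down in its rack slot (value of joint each of wall_left, wall_right, wall_near above 1.36 rad and z of key in the frame of lock_mouth below -0.0335 m and horizontal distance between key and lock_mouth below 0.004 m and angle between key's own z axis and vertical below 0.12 rad and value of joint cylinder above 1.35 rad and contact force between the fingers and key above 3 N and z of spare_key in the frame of rack below 0.012 m); the arm keeps its last pose, push and grip.
It fails at once if the black key is lifted or displaced more than 20 mm (distance of spare_key from where it was at the start of the episode above 0.02 m).
It fails at once if another thing on the bench is moved more than 40 mm (distance of any of reel, mug, tape, carton, marker from where it was at the start of the episode above 0.04 m).
It fails at once if the key is forced against the lock with more than 90 N (contact force between key and lock above 90 N).
It also fails if it takes over 72 s, if anything falls off the work surface, if the arm or the gripper's body presses on something with over 40 N, if the wrist force passes 120 N, or if a joint passes its speed limit or range.

## Working session

There is one attempt and no reset: what is moved stays moved. The work goes in short steps, Python scripts to look and compute and a shell command to move; the robot and the scene stay as the last step left them, time stands still between calls to the robot, and variables do not carry over. Pictures are saved under pics/ and viewed, about 8 in all and at most 12, crops included, and the job is handed in when it is done.

```bash
ls; mkdir -p pics; cat > h.py <<'E'
import numpy as np,cv2
from scipy.spatial.transform import Rotation as R
from workcell import status,cams,arm
def cap(n,f=None):
    c=cams.capture(n)
    if f: cv2.imwrite('pics/'+f,c['image'])
    np.savez(''+n+'.npz',**c)
    return c
def pts(c):
    d=c['depth'];h,w=d.shape;u,v=np.meshgrid(np.arange(w),np.arange(h))
    P=np.stack([(u-c['cx'])/c['fx']*d,(v-c['cy'])/c['fy']*d,d],-1)
    E=c['extrinsics'];return P@E[:3,:3].T+E[:3,3]
def ray(c,u,v,z):
    E=c['extrinsics'];r=E[:3,:3]@np.array([(u-c['cx'])/c['fx'],(v-c['cy'])/c['fy'],1])
    o=E[:3,3];return o+r*(z-o[2])/r[2]
E
python3 - <<'E'
from h import *
s=status.sense();print(s);print(R.from_rotvec(s['ee_rot']).as_matrix().round(3))
a=cap('top');b=cap('scene')
for c in (a,b):print(c['extrinsics'].round(3),c['fx'],c['cx'],c['cy'])
cv2.imwrite('pics/a.png',np.hstack([a['image'],b['image']])[:, :, :] if 0 else cv2.resize(a['image'],(800,600)))
cv2.imwrite('pics/b.png',cv2.resize(b['image'],(800,600)))
E
```

```text
pics
{'time': 0.0, 'qpos': array([-1.12600121e+00,  2.13349243e-01, -3.50459580e-02,  1.32350104e+00,
        3.02155675e-05,  1.57080335e+00]), 'qvel': array([ 0.00014187,  0.00030054, -0.00037626, -0.00046411,  0.00028105,
       -0.00072467]), 'joint_torque': array([ 1.87633617e-03, -6.86161280e+01,  4.87117517e+01,  1.75249286e-02,
       -1.36339725e-05, -3.44612509e-06]), 'tool_pos': array([ 0.21498712, -0.45101178,  0.20032485]), 'ee_rot': array([-0.44682391,  1.97605941, -1.97387363]), 'force': array([-0.32758166, -0.01492677,  0.430318  ]), 'wrist_torque': array([-0.00028258,  0.01118065,  0.05604535]), 'width': 0.999443540673521}
[[-0.903 -0.     0.43 ]
 [-0.43   0.001 -0.903]
 [-0.    -1.    -0.001]]
[[ 2.000e-03 -9.850e-01  1.730e-01  3.830e-01]
 [-1.000e+00 -1.000e-03  8.000e-03 -7.500e-02]
 [-7.000e-03 -1.730e-01 -9.850e-01  1.112e+00]
 [ 0.000e+00  0.000e+00  0.000e+00  1.000e+00]] 348.6592373099784 260.9403117309788 190.78809728359948
[[-0.727  0.416 -0.546  1.217]
 [ 0.686  0.425 -0.59   0.649]
 [-0.013 -0.804 -0.595  0.776]
 [ 0.     0.     0.     1.   ]] 414.6087931248875 256.8147085932178 195.18960602209955
```

View pics/a.png

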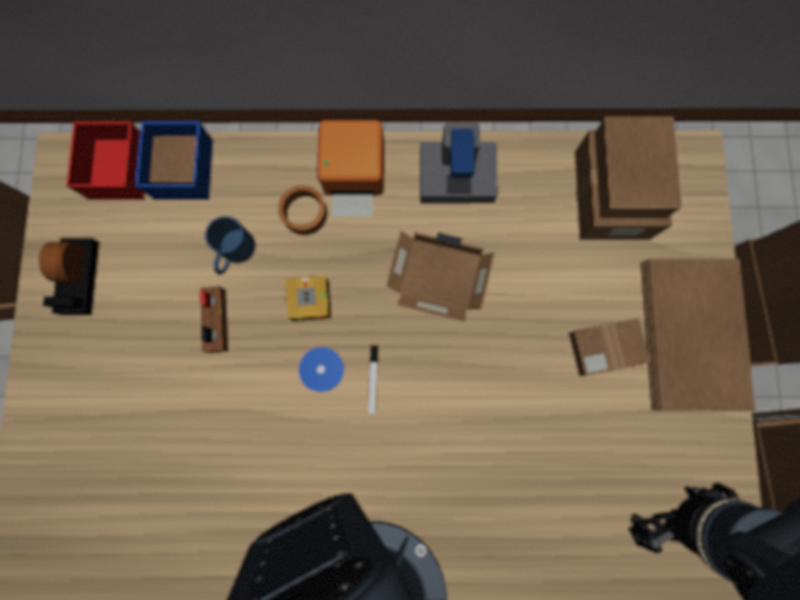

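View pics/b.png

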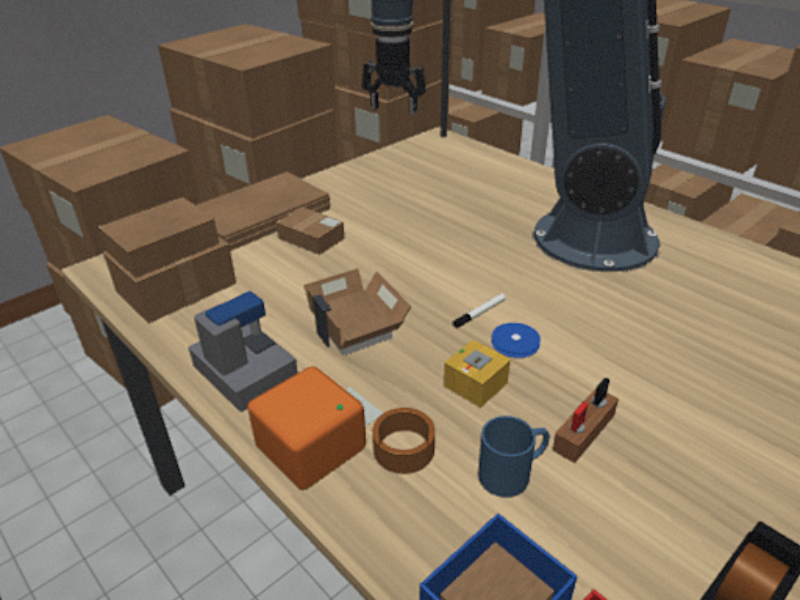

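The top view (800x600 scale) shows the tray at (440,275) with its clip at the top, the lock at (307,297), and the rack at (213,320). The red key is at (207,298) and the black key at (207,335). Next I'll measure these from depth.

```bash
python3 - <<'E'
from h import *
for n in('top','scene'):
    c=dict(np.load(n+'.npz'));P=pts(c);im=c['image'];hsv=cv2.cvtColor(im,cv2.COLOR_BGR2HSV)
    X,Y,Z=P[...,0],P[...,1],P[...,2]
    def rect(m,name):
        q=np.float32(P[m][:,:2])
        if len(q)<5:print(name,len(q));return
        print(n,name,len(q),cv2.minAreaRect(q),'z',np.percentile(Z[m],[5,50,95]).round(4))
    H,S,V=hsv[...,0],hsv[...,1],hsv[...,2]
    reg=lambda x0,x1,y0,y1:(X>x0)&(X<x1)&(Y>y0)&(Y<y1)
    L=reg(.35,.65,-.02,.15)
    rect(L&(H>20)&(H<32)&(S>150)&(Z>.05)&(Z<.065),'lock')
    K=reg(.35,.65,.15,.35)
    rect(K&(abs(Z-.04)<.006)&(H<20),'rack')
    rect(K&((H<6)|(H>174))&(S>150)&(Z>.045),'red')
    rect(K&(V<60)&(Z>.05),'black')
    T=reg(.40,.68,-.32,-.04)
    rect(T&(abs(Z-.03)<.005),'base');rect(T&(Z>.04),'walls')
    print(np.median(Z[reg(.2,.3,0,.2)]))
    if n=='top':
        m=T&(Z>.012)
        vs,us=np.where(m);print(us.min(),us.max(),vs.min(),vs.max())
        u0,u1,v0,v1=us.min()-4,us.max()+5,vs.min()-4,vs.max()+5
        z=(Z[v0:v1,u0:u1]*1000).round().astype(int)
        for v in range(v0,v1,2):print(v,*['%3d'%z[v-v0,k] for k in range(0,u1-u0,2)])
        print(X[v0,u0],Y[v0,u0],X[v1,u1],Y[v1,u1])
E
```

```text
top lock 211 ((0.5715414881706238, 0.12369739264249802), (0.07679148763418198, 0.057663071900606155), 4.64849328994751) z [0.0541 0.0579 0.0608]
top rack 400 ((0.5482494831085205, 0.32666724920272827), (0.1643231213092804, 0.04272720590233803), 3.504473924636841) z [0.0369 0.0411 0.0444]
top red 50 ((0.5406494140625, 0.32447975873947144), (0.0741482824087143, 0.00789005495607853), 7.38409423828125) z [0.061  0.0796 0.0859]
top black 64 ((0.5533825755119324, 0.32039177417755127), (0.014132371172308922, 0.14285606145858765), 87.31781768798828) z [0.0513 0.0681 0.0859]
top base 1525 ((0.6213980913162231, -0.12948481738567352), (0.14648617804050446, 0.12077432125806808), 76.16670227050781) z [0.0282 0.0315 0.0342]
top walls 810 ((0.6115354299545288, -0.12554697692394257), (0.19140103459358215, 0.1510317325592041), 76.08513641357422) z [0.0419 0.0578 0.0794]
0.2774780396729674
253 315 153 205
149   2   3   2  65  63  56   3   4  76  74  77   0   1   3   0  90  91  86   2   2   0   0   3  -1   5   1   3   1   0   1   2  -2   4   3   1  -2
151   0  -1   0  67  60  53  52   2  55  61  67  71
[... 4672 characters left out ...]
4619), (0.19197921454906464, 0.16700659692287445), 83.29894256591797) z [0.0357 0.0383 0.0408]
scene red 102 ((0.565549910068512, 0.33136996626853943), (0.0338786244392395, 0.009496303275227547), 5.091799259185791) z [0.0511 0.0732 0.0835]
scene black 89 ((0.5565099716186523, 0.32739973068237305), (0.017013248056173325, 0.15035264194011688), 88.21012115478516) z [0.0524 0.0727 0.0833]
scene base 942 ((0.6191684603691101, -0.12899062037467957), (0.15655510127544403, 0.1296132206916809), 76.9982681274414) z [0.0262 0.0287 0.0332]
scene walls 782 ((0.6106692552566528, -0.1254652738571167), (0.19188326597213745, 0.15284690260887146), 75.90097045898438) z [0.0417 0.0547 0.0693]
0.3537749860875965
```

```bash
cat >> h.py <<'E'
C=np.array([.620,-.129]);ty=np.deg2rad(-13.8);tx=np.array([np.cos(ty),np.sin(ty)]);tyv=np.array([-tx[1],tx[0]])
def tray(a,b): return C+a*tx+b*tyv
def go(x,y,z,yaw=None):
    "shift to go in tool axes (m), then clockwise-from-above turn about tool y (deg) for tool-x yaw"
    s=status.sense();M=R.from_rotvec(s['ee_rot']).as_matrix();p=s['tool_pos']
    d=M.T@(np.array([x,y,z])-p);n=int(np.ceil(np.abs(d).max()/.045))
    yw=np.rad2deg(np.arctan2(M[1,0],M[0,0]))
    print('p',p.round(4),'yaw',yw.round(2),'tilt',M[2].round(4),'F',s['force'].round(1),'q',s['qpos'].round(2),'w',round(s['width'],3),'t',round(s['time'],2))
    print('shift tool',d.round(4),'rows',n,'each',(d/max(n,1)).round(4))
    if yaw is not None:
        t=(yw-yaw+180)%360-180;k=int(np.ceil(abs(t)/8.5));print('twist y',round(t,2),'rows',k,'each',round(t/max(k,1),2))
E
python3 -c "
from h import *
p=tray(0,-.125);print(p,tray(-.105,0),tray(0,.125));go(*p,.16,166.2)"
```

```text
[ 0.59018332 -0.25039178] [ 0.5180309  -0.10395399] [ 0.64981668 -0.00760822]
p [ 0.215  -0.4511  0.2004] yaw -154.52 tilt [-0.    -1.    -0.001] F [0.2 0.1 0.3] q [-1.13  0.21 -0.03  1.32  0.    1.57] w 0.999 t 0.1
shift tool [-0.425   0.0404 -0.0197] rows 10 each [-0.0425  0.004  -0.002 ]
twist y 39.28 rows 5 each 7.86
```

```bash
python3 -m pendant '[{"linear":[-0.042,0.004,-0.002],"twist":[0,0,0],"fingers":255},{"linear":[-0.042,0.004,-0.002],"twist":[0,0,0],"fingers":255},{"linear":[-0.042,0.004,-0.002],"twist":[0,0,0],"fingers":255},{"linear":[-0.042,0.004,-0.002],"twist":[0,0,0],"fingers":255},{"linear":[-0.042,0.004,-0.002],"twist":[0,0,0],"fingers":255},{"linear":[-0.042,0.004,-0.002],"twist":[0,0,0],"fingers":255},{"linear":[-0.042,0.004,-0.002],"twist":[0,0,0],"fingers":255},{"linear":[-0.042,0.004,-0.002],"twist":[0,0,0],"fingers":255},{"linear":[-0.042,0.004,-0.002],"twist":[0,0,0],"fingers":255},{"linear":[-0.042,0.004,-0.002],"twist":[0,0,0],"fingers":255}]' 40
python3 -m pendant '[{"linear":[0,0,0],"twist":[0,7.85,0],"fingers":255},{"linear":[0,0,0],"twist":[0,7.85,0],"fingers":255},{"linear":[0,0,0],"twist":[0,7.85,0],"fingers":255},{"linear":[0,0,0],"twist":[0,7.85,0],"fingers":255},{"linear":[0,0,0],"twist":[0,7.85,0],"fingers":255},{"linear":[0,0,0],"twist":[0,0,0],"fingers":255}]'
python3 -c "
from h import *
go(*tray(0,-.125),.06,166.2)
c=cap('wrist');cv2.imwrite('pics/c.png',c['image']);print(c['extrinsics'].round(3),c['fx'])"
```

```text
time: 1.1
tool_pos: [0.5869, -0.2514, 0.1603]
ee_rot: [-0.447, 1.975, -1.975]
force: [0.7, -0.9, 0.3]
width: -0.001
time: 1.7
tool_pos: [0.5855, -0.2525, 0.1604]
ee_rot: [-0.254, -2.092, 2.092]
force: [0.6, 0.6, 0.8]
width: 0.001
p [ 0.5855 -0.2525  0.1604] yaw 166.09 tilt [ 8.e-04 -1.e+00 -1.e-04] F [0.6 0.6 0.8] q [-0.41  0.52  0.3   1.35  0.    2.98] w 0.001 t 1.7
shift tool [-0.0042  0.1004 -0.0031] rows 3 each [-0.0014  0.0335 -0.001 ]
twist y -0.11 rows 1 each -0.11
[[-0.242 -0.93  -0.277  0.657]
 [-0.97   0.231  0.069 -0.269]
 [-0.     0.286 -0.958  0.333]
 [ 0.     0.     0.     1.   ]] 303.06452450267375
```

View pics/c.png

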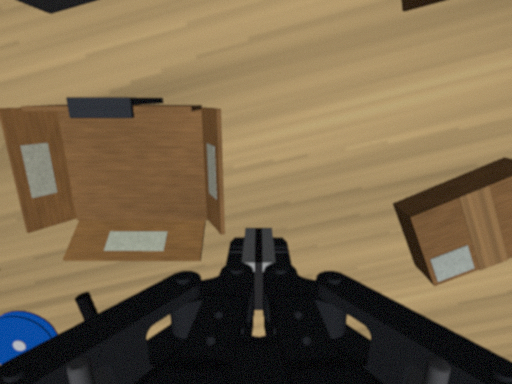

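The wrist view shows the fingers at (258,245), clear outside the right wall, whose outer edge is near (222,230). The gripper sits a little nearer than the wall's middle but still overlaps it. I'll lower and push.

```bash
python3 -m pendant '[{"linear":[-0.003,0.034,0],"twist":[0,0,0],"fingers":255},{"linear":[-0.002,0.034,0],"twist":[0,0,0],"fingers":255},{"linear":[0,0.034,0],"twist":[0,0,0],"fingers":255},{"linear":[0,0,-0.006],"twist":[0,0,0],"fingers":255},{"linear":[0,0,-0.006],"twist":[0,0,0],"fingers":255},{"linear":[0,0,-0.005],"twist":[0,0,0],"fingers":255},{"linear":[0,0,-0.005],"twist":[0,0,0],"fingers":255},{"linear":[0,0,-0.005],"twist":[0,0,0],"fingers":255},{"linear":[0,0,-0.005],"twist":[0,0,0],"fingers":255}]'
python3 -m pendant '[{"linear":[0,0,-0.003],"twist":[0,0,0],"fingers":255}]'
python3 -m pendant '[{"linear":[0,0,-0.003],"twist":[0,0,0],"fingers":255}]'
python3 -c "
from h import *
go(*tray(0,-.086),.058,166.2)"
```

```text
time: 2.65
tool_pos: [0.5986, -0.2223, 0.0595]
ee_rot: [-0.253, -2.094, 2.095]
force: [0.3, -0.3, -0.1]
width: -0.001
time: 2.75
tool_pos: [0.5991, -0.2192, 0.0592]
ee_rot: [-0.253, -2.094, 2.094]
force: [-0.2, -0.1, -0.1]
width: 0.001
time: 2.85
tool_pos: [0.5997, -0.2166, 0.0589]
ee_rot: [-0.253, -2.094, 2.094]
force: [-0.2, 0.4, -0.2]
width: -0.001
p [ 0.5997 -0.2166  0.0589] yaw 166.24 tilt [-1.e-04 -1.e+00  0.e+00] F [-0.2  0.4 -0.2] q [-0.35  0.55  0.1   1.12 -0.    3.04] w -0.001 t 2.85
shift tool [ 0.0011  0.0009 -0.0039] rows 1 each [ 0.0011  0.0009 -0.0039]
twist y 0.04 rows 1 each 0.04
```

```bash
python3 -c "
from h import *
c=cap('wrist');cv2.imwrite('pics/d.png',c['image'][0:300])"
```

```text
(no output)
```

View pics/d.png

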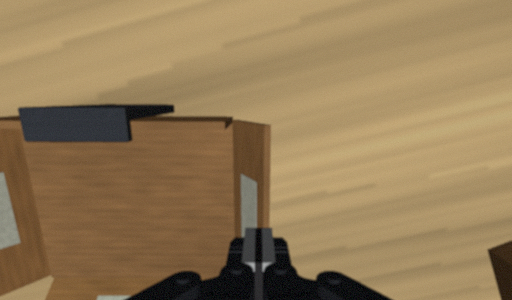

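The wall (top edge at x≈270) now leans in from the fingertip at (258,245), which is about 16 mm wide. More push is needed.

```bash
python3 -m pendant '[{"linear":[0,0,-0.003],"twist":[0,0,0],"fingers":255},{"linear":[0,0,-0.003],"twist":[0,0,0],"fingers":255}]'
python3 -m pendant '[{"linear":[0,0,-0.003],"twist":[0,0,0],"fingers":255}]'
python3 -c "
from h import *
go(*tray(0,-.08),.058,166.2)
c=cap('top');P=pts(c);d=P[...,:2]-C;a=d@tx;b=d@tyv;Z=P[...,2]
for nm,m,u in (('right',(b<-.03)&(abs(a+.03)<.02),-b),('left',(b>.03)&(abs(a)<.04),b),('near',(a<-.03)&(abs(b)<.04),-a)):
    for z in (.04,.05,.06,.07):
        k=m&(abs(Z-z)<.004);print(nm,z,k.sum(),np.median(u[k]).round(4) if k.sum() else '')
"
```

```text
time: 3.1
tool_pos: [0.601, -0.211, 0.0587]
ee_rot: [-0.253, -2.094, 2.094]
force: [0.2, -0.0, 0.4]
width: 0.003
time: 3.2
tool_pos: [0.6017, -0.2079, 0.0587]
ee_rot: [-0.253, -2.094, 2.094]
force: [-0.1, 0.1, 0.3]
width: 0.001
p [ 0.6017 -0.2079  0.0587] yaw 166.23 tilt [ 1.e-04 -1.e+00 -0.e+00] F [-0.1  0.1  0.3] q [-0.33  0.55  0.1   1.12 -0.    3.05] w 0.001 t 3.2
shift tool [ 0.0011  0.0007 -0.001 ] rows 1 each [ 0.0011  0.0007 -0.001 ]
twist y 0.03 rows 1 each 0.03
right 0.04 350 0.5212
right 0.05 481 0.4011
right 0.06 0 
right 0.07 0 
left 0.04 168 0.442
left 0.05 183 0.448
left 0.06 170 0.5852
left 0.07 161 0.6196
near 0.04 9 0.0621
near 0.05 7 0.0691
near 0.06 7 0.0751
near 0.07 5 0.0827
```

```bash
python3 -m pendant '[{"linear":[0,0,-0.003],"twist":[0,0,0],"fingers":255}]'
python3 -m pendant '[{"linear":[0,0,-0.002],"twist":[0,0,0],"fingers":255}]'
python3 -c "
from h import *
go(*tray(0,-.08),.058,166.2)
c=cap('wrist');P=pts(c);d=P[...,:2]-C;a=d@tx;b=d@tyv;Z=P[...,2]
m=(abs(a-.03)<.02)&(abs(b+.08)<.06)
for z in np.arange(.03,.085,.005):
    k=m&(abs(Z-z)<.0025);print(z.round(3),k.sum(),np.percentile(b[k],[5,50,95]).round(4) if k.sum() else '')
"
```

```text
time: 3.35
tool_pos: [0.6024, -0.2052, 0.0588]
ee_rot: [-0.253, -2.094, 2.094]
force: [-0.4, 0.5, -0.9]
width: 0.002
time: 3.45
tool_pos: [0.6029, -0.203, 0.0588]
ee_rot: [-0.253, -2.094, 2.094]
force: [-0.4, -0.5, -0.2]
width: 0.002
p [ 0.6029 -0.203   0.0588] yaw 166.23 tilt [ 0. -1. -0.] F [-0.4 -0.5 -0.2] q [-0.32  0.55  0.09  1.12  0.    3.06] w 0.002 t 3.45
shift tool [0.0011 0.0008 0.004 ] rows 1 each [0.0011 0.0008 0.004 ]
twist y 0.03 rows 1 each 0.03
0.03 4481 [-0.0703 -0.0464 -0.0226]
0.035 222 [-0.075  -0.0744 -0.073 ]
0.04 224 [-0.0776 -0.0764 -0.0757]
0.045 250 [-0.0805 -0.0788 -0.0776]
0.05 279 [-0.0828 -0.0813 -0.08  ]
0.055 305 [-0.0853 -0.084  -0.0824]
0.06 332 [-0.0879 -0.0865 -0.0852]
0.065 387 [-0.0909 -0.0892 -0.0878]
0.07 567 [-0.0947 -0.0924 -0.0904]
0.075 0 
0.08 0 
0.085 0
```

```bash
python3 -c "
from h import *
c=dict(np.load('wrist.npz'));cv2.imwrite('pics/e.png',c['image'][60:320])
P=pts(c);d=P[...,:2]-C;a=d@tx;b=d@tyv;Z=P[...,2]
for v in (200,215,225,232,240,250):
  print(v,[(u,*(np.array([a[v,u],b[v,u],Z[v,u]])*1000).round().astype(int)) for u in range(225,300,10)])
"
```

```text
200 [(225, np.int64(5), np.int64(-51), np.int64(29)), (235, np.int64(5), np.int64(-58), np.int64(30)), (245, np.int64(5), np.int64(-65), np.int64(29)), (255, np.int64(5), np.int64(-72), np.int64(31)), (265, np.int64(10), np.int64(-79), np.int64(45)), (275, np.int64(14), np.int64(-85), np.int64(57)), (285, np.int64(18), np.int64(-90), np.int64(67)), (295, np.int64(-5), np.int64(-104), np.int64(0))]
215 [(225, np.int64(-7), np.int64(-51), np.int64(29)), (235, np.int64(-7), np.int64(-58), np.int64(29)), (245, np.int64(-6), np.int64(-65), np.int64(29)), (255, np.int64(-5), np.int64(-72), np.int64(32)), (265, np.int64(0), np.int64(-79), np.int64(45)), (275, np.int64(5), np.int64(-85), np.int64(58)), (285, np.int64(9), np.int64(-90), np.int64(68)), (295, np.int64(-18), np.int64(-105), np.int64(-1))]
225 [(225, np.int64(-14), np.int64(-51), np.int64(30)), (235, np.int64(-14), np.int64(-58), np.int64(30)), (245, np.int64(-14), np.int64(-65), np.int64(30)), (255, np.int64(-13), np.int64(-72), np.int64(31)), (265, np.int64(-7), np.int64(-79), np.int64(45)), (275, np.int64(-2), np.int64(-85), n
[... 638 characters left out ...]
t64(12), np.int64(-68), np.int64(106)), (255, np.int64(12), np.int64(-73), np.int64(106)), (265, np.int64(12), np.int64(-78), np.int64(107)), (275, np.int64(8), np.int64(-83), np.int64(98)), (285, np.int64(8), np.int64(-87), np.int64(98)), (295, np.int64(-40), np.int64(-105), np.int64(0))]
250 [(225, np.int64(-34), np.int64(-50), np.int64(30)), (235, np.int64(8), np.int64(-64), np.int64(108)), (245, np.int64(12), np.int64(-69), np.int64(115)), (255, np.int64(13), np.int64(-73), np.int64(117)), (265, np.int64(13), np.int64(-77), np.int64(117)), (275, np.int64(9), np.int64(-82), np.int64(109)), (285, np.int64(8), np.int64(-87), np.int64(108)), (295, np.int64(-50), np.int64(-106), np.int64(0))]
```

View pics/e.png

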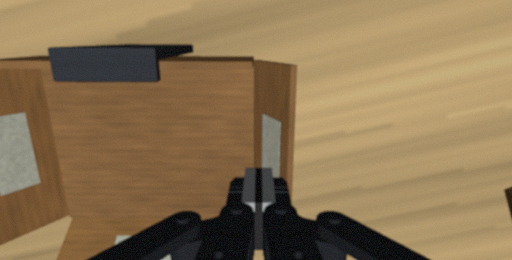

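```bash
python3 -c "
from h import *
c=cap('scene');P=pts(c);m=(np.linalg.norm(P[...,:2]-np.array([.603,-.203]),axis=-1)<.03)&(c['image'].max(-1)<70)&(P[...,2]>.035)
vs,us=np.where(m);i=np.argsort(P[...,2][m])[:12]
print([(us[k],vs[k],P[vs[k],us[k]].round(3)) for k in i])
v,u=int(vs.max()),int(np.median(us));print(u,v)
cv2.imwrite('pics/f.png',cv2.resize(c['image'][v-110:v+50,u-100:u+110],None,fx=3,fy=3))
"
```

```text
[(np.int64(213), np.int64(174), array([ 0.61 , -0.198,  0.093])), (np.int64(214), np.int64(174), array([ 0.61 , -0.192,  0.096])), (np.int64(216), np.int64(173), array([ 0.604, -0.191,  0.097])), (np.int64(217), np.int64(173), array([ 0.602, -0.188,  0.097])), (np.int64(217), np.int64(172), array([ 0.6  , -0.19 ,  0.099])), (np.int64(215), np.int64(172), array([ 0.606, -0.193,  0.1  ])), (np.int64(215), np.int64(173), array([ 0.609, -0.188,  0.1  ])), (np.int64(214), np.int64(173), array([ 0.612, -0.19 ,  0.101])), (np.int64(213), np.int64(173), array([ 0.615, -0.19 ,  0.102])), (np.int64(216), np.int64(172), array([ 0.606, -0.188,  0.103])), (np.int64(217), np.int64(171), array([ 0.601, -0.189,  0.103])), (np.int64(216), np.int64(171), array([ 0.603, -0.191,  0.104]))]
210 174
```

View pics/f.png

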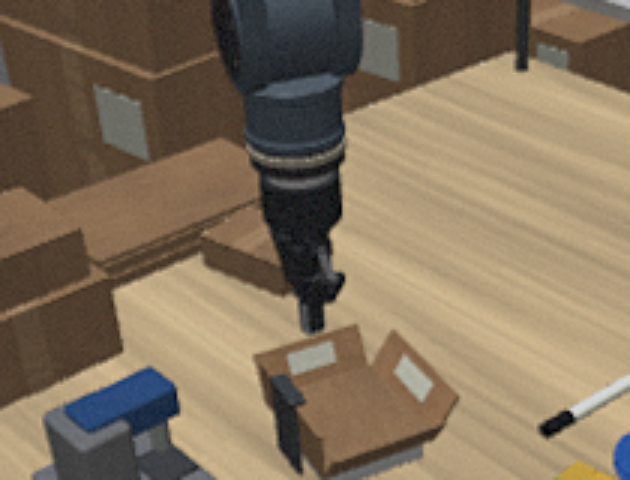

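Both cameras put the shut fingertips at z≈0.095, while the reported TCP z is 0.059. The fingers are passing above the wall, which is still at about 1.10 rad. I'll treat the real tip as about 36 mm above the reported TCP, back out, go lower and check.

```bash
python3 -m pendant '[{"linear":[0,0,0.025],"twist":[0,0,0],"fingers":255},{"linear":[0,0,0.025],"twist":[0,0,0],"fingers":255},{"linear":[0,0.018,0],"twist":[0,0,0],"fingers":255},{"linear":[0,0.018,0],"twist":[0,0,0],"fingers":255},{"linear":[0,0,0],"twist":[0,0,0],"fingers":255}]'
python3 -c "
from h import *
go(*tray(0,-.086),.023,166.2)
p=status.sense()['tool_pos']
for n in ('wrist','scene'):
  c=cap(n);P=pts(c);m=(np.linalg.norm(P[...,:2]-p[:2],axis=-1)<.025)&(c['image'].max(-1)<90)&(P[...,2]>.02)&(P[...,2]<.2)
  q=P[m];q=q[np.argsort(q[:,2])][:60];print(n,m.sum(),q[::6].round(3))
"
```

```text
time: 4.05
tool_pos: [0.5894, -0.2515, 0.0206]
ee_rot: [-0.249, -2.093, 2.091]
force: [0.1, 0.6, -0.0]
width: -0.001
p [ 0.5894 -0.2515  0.0206] yaw 166.21 tilt [ 3.6e-03 -1.0e+00 -6.0e-04] F [ 0.1  0.6 -0. ] q [-0.4   0.59  0.06  1.04 -0.    2.98] w -0.001 t 4.05
shift tool [-0.0005 -0.0024 -0.0402] rows 1 each [-0.0005 -0.0024 -0.0402]
twist y 0.01 rows 1 each 0.01
wrist 17976 [[ 0.601 -0.25   0.054]
 [ 0.601 -0.252  0.055]
 [ 0.602 -0.248  0.056]
 [ 0.599 -0.257  0.056]
 [ 0.6   -0.255  0.056]
 [ 0.599 -0.256  0.056]
 [ 0.601 -0.252  0.057]
 [ 0.602 -0.247  0.057]
 [ 0.6   -0.253  0.057]
 [ 0.598 -0.244  0.057]]
scene 157 [[ 0.591 -0.241  0.056]
 [ 0.599 -0.245  0.062]
 [ 0.597 -0.237  0.064]
 [ 0.589 -0.237  0.068]
 [ 0.589 -0.236  0.072]
 [ 0.599 -0.239  0.075]
 [ 0.605 -0.245  0.079]
 [ 0.598 -0.239  0.082]
 [ 0.602 -0.239  0.084]
 [ 0.601 -0.258  0.097]]
```

Tip confirmed at z≈0.055 (offset ≈ +35 mm), xy agrees. Pushing.

```bash
python3 -m pendant '[{"linear":[0,-0.001,-0.006],"twist":[0,0,0],"fingers":255},{"linear":[0,-0.001,-0.006],"twist":[0,0,0],"fingers":255},{"linear":[0,0,-0.006],"twist":[0,0,0],"fingers":255},{"linear":[0,0,-0.005],"twist":[0,0,0],"fingers":255},{"linear":[0,0,-0.005],"twist":[0,0,0],"fingers":255},{"linear":[0,0,-0.005],"twist":[0,0,0],"fingers":255}]'
python3 -m pendant '[{"linear":[0,0,-0.004],"twist":[0,0,0],"fingers":255}]'
python3 -m pendant '[{"linear":[0,0,-0.003],"twist":[0,0,0],"fingers":255}]'
python3 -m pendant '[{"linear":[0,0,-0.002],"twist":[0,0,0],"fingers":255}]'
cat >> h.py <<'E'
def wall(name,c=None):
    c=c or cap('wrist');P=pts(c);d=P[...,:2]-C;a=d@tx;b=d@tyv;Z=P[...,2]
    u,w=dict(right=(-b,a),left=(b,a),near=(-a,b))[name];h=.06 if name=='near' else .07
    # wood-coloured panel points above the base, off the finger
    hsv=cv2.cvtColor(c['image'],cv2.COLOR_BGR2HSV);wood=(hsv[...,1]>70)&(hsv[...,2]>60)
    for lo,hi in((-.055,-.02),(-.02,.02),(.02,.055)):
        m=(w>lo)&(w<hi)&(u>h-.015)&(u<h+.05)&(Z>.04)&(Z<.085)&wood
        if m.sum()>20:
            k=np.polyfit(Z[m],u[m],1);print(name,lo,m.sum(),'angle',round(np.arctan2(1,k[0]),3),'u at z30',round(np.polyval(k,.03),4),'zmax',np.percentile(Z[m],98).round(4))
E
python3 -c "
from h import *
go(*tray(0,-.08),.023,166.2);wall('right')"
```

```text
time: 4.75
tool_pos: [0.599, -0.2193, 0.0249]
ee_rot: [-0.253, -2.094, 2.094]
force: [0.1, -0.9, 0.2]
width: 0.004
time: 4.85
tool_pos: [0.5999, -0.2154, 0.0248]
ee_rot: [-0.252, -2.094, 2.094]
force: [-0.6, -4.7, 1.3]
width: -0.001
time: 4.95
tool_pos: [0.6, -0.2147, 0.0249]
ee_rot: [-0.253, -2.089, 2.097]
force: [-6.6, -25.4, 1.3]
width: -0.004
time: 5.05
tool_pos: [0.6001, -0.2145, 0.0249]
ee_rot: [-0.254, -2.085, 2.1]
force: [-8.7, -34.6, -1.2]
width: 0.002
p [ 0.6001 -0.2145  0.0249] yaw 166.1 tilt [ 1.0e-04 -1.0e+00  7.1e-03] F [ -8.7 -34.6  -1.2] q [-0.34  0.57  0.05  1.04 -0.01  3.04] w 0.002 t 5.05
shift tool [ 0.0011  0.0018 -0.0078] rows 1 each [ 0.0011  0.0018 -0.0078]
twist y -0.1 rows 1 each -0.1
right -0.02 392 angle 2.102 u at z30 0.1003 zmax 0.082
right 0.02 830 angle 1.682 u at z30 0.0764 zmax 0.0758
```

The wall hit its hard stop with the force rising, so it is up. I'll retreat, turn 90° and go to the near wall.

```bash
python3 -m pendant '[{"linear":[0,0,0.025],"twist":[0,0,0],"fingers":255},{"linear":[0,-0.04,0.01],"twist":[0,0,0],"fingers":255},{"linear":[0,-0.045,0],"twist":[0,-8.5,0],"fingers":255},{"linear":[0,0,0],"twist":[0,-8.5,0],"fingers":255},{"linear":[0,0,0],"twist":[0,-8.5,0],"fingers":255},{"linear":[0,0,0],"twist":[0,-8.5,0],"fingers":255},{"linear":[0,0,0],"twist":[0,-8.5,0],"fingers":255},{"linear":[0,0,0],"twist":[0,-8.5,0],"fingers":255},{"linear":[0,0,0],"twist":[0,-8.5,0],"fingers":255},{"linear":[0,0,0],"twist":[0,-8.5,0],"fingers":255},{"linear":[0,0,0],"twist":[0,-8.5,0],"fingers":255},{"linear":[0,0,0],"twist":[0,-8.5,0],"fingers":255}]'
python3 -m pendant '[{"linear":[0,0,0],"twist":[0,-5,0],"fingers":255},{"linear":[0,0,0],"twist":[0,0,0],"fingers":255}]'
python3 -c "
from h import *
go(*tray(-.115,0),.10,-103.8);wall('right',cap('top'))"
```

```text
time: 6.3
tool_pos: [0.5926, -0.2448, 0.1097]
ee_rot: [-1.04, 1.442, -1.442]
force: [-0.3, 0.0, 0.1]
width: 0.002
time: 6.5
tool_pos: [0.5926, -0.2448, 0.1097]
ee_rot: [-1.087, 1.383, -1.383]
force: [-0.6, 0.3, -0.2]
width: 0.001
p [ 0.5926 -0.2448  0.1097] yaw -103.68 tilt [-2.e-04 -1.e+00 -2.e-04] F [-0.6  0.3 -0.2] q [-0.39  0.54  0.2   1.24  0.    1.42] w 0.001 t 6.5
shift tool [-0.1192  0.0097 -0.1158] rows 3 each [-0.0397  0.0032 -0.0386]
twist y 0.12 rows 1 each 0.12
```

```bash
python3 -m pendant '[{"linear":[-0.04,0,-0.039],"twist":[0,0,0],"fingers":255},{"linear":[-0.04,0,-0.039],"twist":[0,0,0],"fingers":255},{"linear":[-0.04,0,-0.038],"twist":[0,0,0],"fingers":255},{"linear":[0,0.043,0],"twist":[0,0,0],"fingers":255},{"linear":[0,0.042,0],"twist":[0,0,0],"fingers":255},{"linear":[0,0,0],"twist":[0,0,0],"fingers":255}]'
python3 -c "
from h import *
go(*tray(-.082,0),.025,-103.8);wall('near')"
```

```text
time: 7.15
tool_pos: [0.5136, -0.1143, 0.0209]
ee_rot: [-1.089, 1.391, -1.382]
force: [-0.9, -0.4, 0.1]
width: 0.005
p [ 0.5136 -0.1143  0.0209] yaw -103.89 tilt [ 1.e-04 -1.e+00 -7.e-03] F [-0.9 -0.4  0.1] q [-0.22  0.38 -0.28  0.92  0.    1.59] w 0.005 t 7.15
shift tool [-0.0112 -0.0042  0.0248] rows 1 each [-0.0112 -0.0042  0.0248]
twist y -0.09 rows 1 each -0.09
near -0.055 49 angle 0.914 u at z30 0.0567 zmax 0.0653
near -0.02 1272 angle 0.975 u at z30 0.0608 zmax 0.0666
near 0.02 2435 angle 0.893 u at z30 0.056 zmax 0.0661
```

```bash
python3 -m pendant '[{"linear":[-0.005,-0.001,0.005],"twist":[0,0,0],"fingers":255},{"linear":[-0.005,-0.001,0.005],"twist":[0,0,0],"fingers":255},{"linear":[0,-0.001,0.005],"twist":[0,0,0],"fingers":255},{"linear":[0,-0.001,0.005],"twist":[0,0,0],"fingers":255},{"linear":[0,0,0.005],"twist":[0,0,0],"fingers":255}]'
python3 -m pendant '[{"linear":[0,0,0.004],"twist":[0,0,0],"fingers":255}]'
python3 -m pendant '[{"linear":[0,0,0.003],"twist":[0,0,0],"fingers":255}]'
python3 -m pendant '[{"linear":[0,0,0.002],"twist":[0,0,0],"fingers":255}]'
python3 -c "
from h import *
go(*tray(-.072,0),.025,-103.8);wall('near')"
```

```text
time: 7.7
tool_pos: [0.5483, -0.1133, 0.0358]
ee_rot: [-1.079, 1.376, -1.391]
force: [-10.4, -3.8, 64.9]
width: -0.003
time: 7.8
tool_pos: [0.5535, -0.1145, 0.0362]
ee_rot: [-1.078, 1.375, -1.393]
force: [-25.8, 0.4, 70.0]
width: 0.001
time: 7.9
tool_pos: [0.554, -0.1147, 0.036]
ee_rot: [-1.08, 1.378, -1.39]
force: [-37.0, 2.7, 83.7]
width: -0.003
time: 8.0
tool_pos: [0.5544, -0.1148, 0.036]
ee_rot: [-1.082, 1.38, -1.389]
force: [-45.7, 5.3, 90.3]
width: 0.001
p [ 0.5544 -0.1148  0.036 ] yaw -103.86 tilt [ 9.0e-04 -1.0e+00  5.9e-03] F [-45.7   5.3  90.3] q [-0.2   0.42 -0.17  0.97 -0.    1.61] w 0.001 t 8.0
shift tool [-0.0019  0.0109 -0.005 ] rows 1 each [-0.0019  0.0109 -0.005 ]
twist y -0.06 rows 1 each -0.06
near -0.02 299 angle 1.405 u at z30 0.0509 zmax 0.0802
near 0.02 773 angle 1.912 u at z30 0.0728 zmax 0.0758
```

Upward force of 90 N: the tips are riding on the edge. I'll lift off and look before pushing again.

```bash
python3 -m pendant '[{"linear":[0,-0.02,-0.002],"twist":[0,0,0],"fingers":255},{"linear":[0,-0.03,-0.02],"twist":[0,0,0],"fingers":255},{"linear":[0,0,-0.03],"twist":[0,0,0],"fingers":255}]'
python3 -c "
from h import *
go(*tray(-.115,0),.025,-103.8);c=cap('wrist');wall('near',c);c=cap('top');wall('near',c);wall('right',c);wall('left',c)
u,v=283,180;cv2.imwrite('pics/g.png',cv2.resize(c['image'][135:225,230:340],None,fx=5,fy=5))"
```

```text
time: 8.35
tool_pos: [0.5061, -0.1022, 0.0844]
ee_rot: [-1.079, 1.378, -1.389]
force: [0.5, -0.3, -0.9]
width: -0.003
p [ 0.5061 -0.1022  0.0844] yaw -103.84 tilt [-5.0e-04 -1.0e+00  8.8e-03] F [ 0.5 -0.3 -0.9] q [-0.2   0.29 -0.23  1.04  0.    1.61] w -0.003 t 8.35
shift tool [-0.0011  0.0594  0.0015] rows 2 each [-0.0006  0.0297  0.0007]
twist y -0.04 rows 1 each -0.04
near -0.055 225 angle 1.983 u at z30 0.0777 zmax 0.0756
near -0.02 440 angle 1.985 u at z30 0.0778 zmax 0.0758
near 0.02 459 angle 1.94 u at z30 0.0752 zmax 0.0758
```

View pics/g.png

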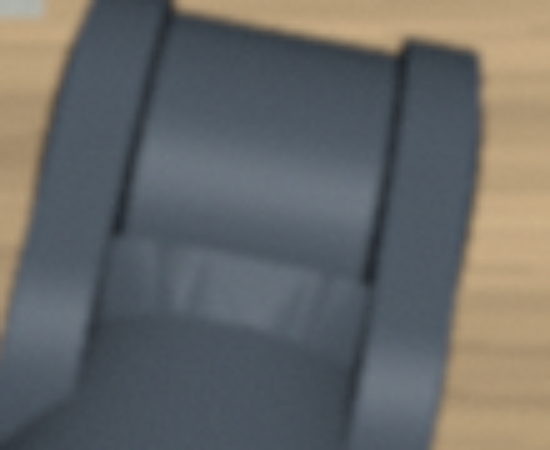

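The arm hides the tray in that view (7 pictures so far). The near wall's top is at 76 mm, so it may already be up; I'll check its profile numerically.

```bash
python3 -c "
from h import *
c=dict(np.load('wrist.npz'));P=pts(c);d=P[...,:2]-C;a=d@tx;b=d@tyv;Z=P[...,2]
for nm,u,w,h in (('near',-a,b,.06),('right',-b,a,.07),('left',b,a,.07)):
  for lo,hi in((-.055,-.02),(-.02,.02),(.02,.05)):
    print(nm,lo,end=': ')
    for z in np.arange(.035,.08,.005):
      k=(w>lo)&(w<hi)&(u>h-.02)&(u<h+.04)&(abs(Z-z)<.0025)
      print('%d'%(z*1000+.5),k.sum(),(np.median(u[k])*1000).round(1) if k.sum()>3 else '-',end=' | ')
    print()
"
```

```text
near -0.055: 35 67 61.2 | 40 72 61.0 | 45 81 60.9 | 50 84 60.7 | 55 83 60.6 | 60 81 60.4 | 65 86 60.3 | 70 77 60.1 | 75 210 58.2 | 
near -0.02: 35 86 61.0 | 40 100 60.8 | 45 101 60.7 | 50 118 60.6 | 55 116 60.4 | 60 125 60.2 | 65 139 60.1 | 70 142 60.0 | 75 421 58.2 | 
near 0.02: 35 76 60.8 | 40 86 60.7 | 45 90 60.5 | 50 93 60.4 | 55 103 60.3 | 60 112 60.1 | 65 121 60.0 | 70 126 59.8 | 75 358 58.0 | 
right -0.055: 35 81 71.2 | 40 63 71.2 | 45 58 70.9 | 50 42 70.7 | 55 28 70.5 | 60 8 70.4 | 65 2 - | 70 0 - | 75 0 - | 
right -0.02: 35 158 71.3 | 40 151 71.3 | 45 160 70.7 | 50 178 70.6 | 55 192 70.4 | 60 209 70.3 | 65 230 70.3 | 70 202 70.4 | 75 272 71.4 | 
right 0.02: 35 109 71.7 | 40 123 71.4 | 45 118 71.3 | 50 138 71.1 | 55 138 70.9 | 60 158 70.8 | 65 159 70.6 | 70 176 70.5 | 75 291 71.7 | 
left -0.055: 35 257 72.6 | 40 278 75.9 | 45 303 79.0 | 50 331 82.5 | 55 377 85.9 | 60 402 89.4 | 65 685 93.8 | 70 16 93.8 | 75 0 - | 
left -0.02: 35 273 71.9 | 40 267 75.2 | 45 337 78.3 | 50 351 81.8 | 55 394 85.2 | 60 479 88.9 | 65 788 93.5 | 70 14 93.7 | 75 0 - | 
left 0.02: 35 204 71.8 | 40 208 75.1 | 45 246 78.8 | 50 250 81.8 | 55 220 85.2 | 60 208 88.8 | 65 266 93.2 | 70 6 93.1 | 75 0 - |
```

Near and right walls are both at their stop, with profiles leaning slightly past vertical. The left wall is at ≈0.97 rad with its edge at z 0.067 and b 0.094. I'll move there, lower this time, and check after each step.

```bash
python3 -c "
from h import *
go(*tray(-.0,.130),.084,-103.8)"
```

```text
p [ 0.5015 -0.1012  0.0819] yaw -103.82 tilt [-3.e-04 -1.e+00  3.e-03] F [ 1.  -0.9  0.6] q [-0.2   0.29 -0.24  1.04  0.    1.61] w 0.004 t 8.45
shift tool [-0.1313 -0.0017  0.1217] rows 3 each [-0.0438 -0.0006  0.0406]
twist y -0.02 rows 1 each -0.02
```

```bash
python3 -m pendant '[{"linear":[-0.045,0,0],"twist":[0,0,0],"fingers":255},{"linear":[-0.045,0,0.03],"twist":[0,0,0],"fingers":255},{"linear":[-0.042,0,0.045],"twist":[0,0,0],"fingers":255},{"linear":[0,0,0.045],"twist":[0,0,0],"fingers":255},{"linear":[0,0.035,0.002],"twist":[0,0,0],"fingers":255},{"linear":[0,0.034,0],"twist":[0,0,0],"fingers":255},{"linear":[0,0,0],"twist":[0,0,0],"fingers":255}]'
python3 -c "
from h import *
go(*tray(-.0,.1),.013,-103.8)
p=status.sense()['tool_pos'];c=cap('wrist');P=pts(c);m=(np.linalg.norm(P[...,:2]-p[:2],axis=-1)<.025)&(c['image'].max(-1)<90)&(P[...,2]>.02)&(P[...,2]<.2)
q=P[m];q=q[np.argsort(q[:,2])][:40];print(q[::8].round(3))"
```

```text
time: 9.15
tool_pos: [0.6374, -0.0106, 0.007]
ee_rot: [-1.089, 1.388, -1.383]
force: [-0.9, 0.6, 0.3]
width: 0.001
p [ 0.6374 -0.0106  0.007 ] yaw -103.81 tilt [ 0.001  -1.     -0.0047] F [-0.9  0.6  0.3] q [-0.02  0.59  0.03  1.01  0.    1.8 ] w 0.001 t 9.15
shift tool [ 0.0192 -0.006   0.0113] rows 1 each [ 0.0192 -0.006   0.0113]
twist y -0.01 rows 1 each -0.01
[[0.637 0.002 0.04 ]
 [0.635 0.003 0.041]
 [0.644 0.001 0.042]
 [0.638 0.002 0.042]
 [0.635 0.003 0.043]]
```

```bash
python3 -m pendant '[{"linear":[0.005,-0.003,0.005],"twist":[0,0,0],"fingers":255},{"linear":[0.005,-0.003,0.005],"twist":[0,0,0],"fingers":255},{"linear":[0.004,0,0],"twist":[0,0,0],"fingers":255},{"linear":[0.004,0,0],"twist":[0,0,0],"fingers":255}]'
python3 -m pendant '[{"linear":[0.004,0,0],"twist":[0,0,0],"fingers":255}]'
python3 -m pendant '[{"linear":[0.003,0,0],"twist":[0,0,0],"fingers":255}]'
python3 -c "
from h import *
go(*tray(0,.084),.013,-103.8)"
```

```text
time: 9.6
tool_pos: [0.645, -0.0311, 0.0171]
ee_rot: [-1.084, 1.383, -1.385]
force: [0.1, 0.7, -0.1]
width: 0.002
time: 9.7
tool_pos: [0.6433, -0.0349, 0.0163]
ee_rot: [-1.085, 1.384, -1.384]
force: [1.1, 0.5, -0.5]
width: 0.001
time: 9.8
tool_pos: [0.6423, -0.0378, 0.0159]
ee_rot: [-1.086, 1.384, -1.384]
force: [0.0, 0.5, -0.1]
width: 0.001
p [ 0.6423 -0.0378  0.0159] yaw -103.78 tilt [ 0.e+00 -1.e+00 -1.e-04] F [ 0.   0.5 -0.1] q [-0.06  0.59  0.06  1.03  0.    1.75] w 0.001 t 9.8
shift tool [0.0099 0.0029 0.0001] rows 1 each [0.0099 0.0029 0.0001]
twist y 0.02 rows 1 each 0.02
```

```bash
python3 -m pendant '[{"linear":[0.004,0,0],"twist":[0,0,0],"fingers":255}]'
python3 -m pendant '[{"linear":[0.003,0,0],"twist":[0,0,0],"fingers":255}]'
python3 -m pendant '[{"linear":[0.002,0,0],"twist":[0,0,0],"fingers":255}]'
python3 -c "
from h import *
go(*tray(0,.084),.013,-103.8);wall('left')"
```

```text
time: 9.9
tool_pos: [0.6414, -0.0414, 0.0158]
ee_rot: [-1.086, 1.384, -1.384]
force: [-0.3, 0.6, -0.2]
width: 0.001
time: 10.0
tool_pos: [0.6406, -0.0445, 0.0157]
ee_rot: [-1.086, 1.384, -1.384]
force: [-0.1, 1.9, -0.1]
width: 0.002
time: 10.1
tool_pos: [0.6402, -0.0464, 0.0157]
ee_rot: [-1.086, 1.384, -1.384]
force: [0.2, 0.2, 1.0]
width: 0.001
p [ 0.6402 -0.0464  0.0157] yaw -103.77 tilt [ 1.e-04 -1.e+00 -2.e-04] F [0.2 0.2 1. ] q [-0.07  0.59  0.05  1.03 -0.    1.74] w 0.001 t 10.1
shift tool [0.0011 0.0027 0.0001] rows 1 each [0.0011 0.0027 0.0001]
twist y 0.03 rows 1 each 0.03
left -0.02 57 angle 2.154 u at z30 0.1113 zmax 0.0836
```

Not at the stop yet; continuing in small checked steps.

```bash
python3 -m pendant '[{"linear":[0.002,0,0],"twist":[0,0,0],"fingers":255}]'
python3 -m pendant '[{"linear":[0.002,0,0],"twist":[0,0,0],"fingers":255}]'
python3 -c "
from h import *
c=cap('scene');P=pts(c);d=P[...,:2]-C;a=d@tx;b=d@tyv;Z=P[...,2];V=c['image'].max(-1)
for lo,hi in((-.06,-.03),(-.03,0),(0,.03),(.03,.06)):
    print(lo,end=': ')
    for z in np.arange(.035,.08,.005):
      k=(a>lo)&(a<hi)&(b>.05)&(b<.11)&(abs(Z-z)<.0025)&(V>75)
      print('%d'%(z*1000+.5),k.sum(),(np.median(b[k])*1000).round(1) if k.sum()>3 else '-',end=' | ')
    print()
"
```

```text
time: 10.25
tool_pos: [0.6399, -0.048, 0.0158]
ee_rot: [-1.086, 1.384, -1.384]
force: [-0.1, -0.3, 0.8]
width: -0.001
time: 10.35
tool_pos: [0.6395, -0.0498, 0.0158]
ee_rot: [-1.086, 1.384, -1.383]
force: [2.0, 12.6, 1.5]
width: -0.0
-0.06: 35 10 72.3 | 40 8 72.3 | 45 15 71.8 | 50 7 72.2 | 55 15 71.8 | 60 9 72.1 | 65 11 70.4 | 70 9 71.6 | 75 6 68.5 | 
-0.03: 35 6 74.1 | 40 6 73.9 | 45 3 - | 50 6 72.4 | 55 4 73.8 | 60 3 - | 65 6 71.2 | 70 3 - | 75 1 - | 
0: 35 11 73.3 | 40 12 70.8 | 45 11 72.4 | 50 12 72.0 | 55 12 72.3 | 60 12 71.5 | 65 9 71.2 | 70 9 70.8 | 75 4 92.0 | 
0.03: 35 16 72.1 | 40 13 72.2 | 45 13 72.2 | 50 15 71.4 | 55 16 71.2 | 60 15 71.2 | 65 13 70.9 | 70 15 70.1 | 75 13 70.2 |
```

All three walls are upright against their stops. Next I'll retreat, rise, turn to the key yaw and look at the lock and rack from above.

```bash
python3 -m pendant '[{"linear":[-0.02,0,0],"twist":[0,0,0],"fingers":255},{"linear":[-0.01,-0.03,0],"twist":[0,0,0],"fingers":255},{"linear":[0,-0.045,0],"twist":[0,-8.3,0],"fingers":0},{"linear":[0,-0.045,0],"twist":[0,-8.3,0],"fingers":0},{"linear":[0,-0.045,0],"twist":[0,-8.3,0],"fingers":0},{"linear":[0,0,0],"twist":[0,-8.3,0],"fingers":0},{"linear":[0,0,0],"twist":[0,-8.3,0],"fingers":0},{"linear":[0,0,0],"twist":[0,-8.3,0],"fingers":0},{"linear":[0,0,0],"twist":[0,-8.3,0],"fingers":0},{"linear":[0,0,0],"twist":[0,-8.3,0],"fingers":0},{"linear":[0,0,0],"twist":[0,-8.3,0],"fingers":0},{"linear":[0,0,0],"twist":[0,-8.3,0],"fingers":0}]'
python3 -m pendant '[{"linear":[0,0,0],"twist":[0,-8.3,0],"fingers":0},{"linear":[0,0,0],"twist":[0,-8.3,0],"fingers":0},{"linear":[0,0,0],"twist":[0,-8.3,0],"fingers":0},{"linear":[0,0,0],"twist":[0,0,0],"fingers":0}]'
python3 -c "
from h import *
go(.572,.124,.18,4.5)"
```

```text
time: 11.6
tool_pos: [0.6465, -0.021, 0.1808]
ee_rot: [-1.553, 0.28, -0.28]
force: [-0.2, -0.6, 1.1]
width: 0.998
time: 12.0
tool_pos: [0.6466, -0.021, 0.1808]
ee_rot: [-1.57, -0.059, 0.059]
force: [-0.4, -0.0, -0.2]
width: 0.997
p [ 0.6466 -0.021   0.1808] yaw 4.29 tilt [-1.e-04 -1.e+00 -1.e-04] F [-0.4 -0.  -0.2] q [-0.03  0.54  0.38  1.42 -0.   -0.11] w 0.997 t 12.0
shift tool [-0.0635  0.0008  0.1501] rows 4 each [-0.0159  0.0002  0.0375]
twist y -0.21 rows 1 each -0.21
```

```bash
python3 -m pendant '[{"linear":[-0.016,0,0.038],"twist":[0,0,0],"fingers":0},{"linear":[-0.016,0,0.038],"twist":[0,0,0],"fingers":0},{"linear":[-0.016,0,0.037],"twist":[0,0,0],"fingers":0},{"linear":[-0.016,0,0.037],"twist":[0,0,0],"fingers":0},{"linear":[0,0,0],"twist":[0,0,0],"fingers":0},{"linear":[0,0,0],"twist":[0,0,0],"fingers":0}]'
python3 -c "
from h import *
c=cap('wrist');np.savez('lock.npz',**c);cv2.imwrite('pics/lk.png',c['image'])"
python3 -m pendant '[{"linear":[0,0,0.042],"twist":[0,0,0],"fingers":0},{"linear":[0,0,0.042],"twist":[0,0,0],"fingers":0},{"linear":[0,0,0.042],"twist":[0,0,0],"fingers":0},{"linear":[0,0,0.042],"twist":[0,0,0],"fingers":0},{"linear":[0,0,0.039],"twist":[0,0,0],"fingers":0},{"linear":[0,0,0],"twist":[0,0,0],"fingers":0},{"linear":[0,0,0],"twist":[0,0,0],"fingers":0}]'
python3 -c "
from h import *
go(.566,.331,.18,4.5)
c=cap('wrist');np.savez('rack.npz',**c);l=dict(np.load('lock.npz'))['image']
cv2.imwrite('pics/r.png',np.hstack([cv2.resize(c['image'][:,60:452],(400,392)),cv2.resize(l[:,60:452],(400,392))]))"
```

```text
time: 12.6
tool_pos: [0.5717, 0.1247, 0.181]
ee_rot: [-1.57, -0.055, 0.055]
force: [-0.3, -0.1, 0.5]
width: 1.001
time: 13.35
tool_pos: [0.5576, 0.3302, 0.1802]
ee_rot: [-1.571, -0.055, 0.056]
force: [0.5, -1.1, 0.1]
width: 0.998
p [0.5576 0.3302 0.1802] yaw 4.05 tilt [-4.e-04 -1.e+00 -7.e-04] F [ 0.5 -1.1  0.1] q [ 0.53  0.54  0.39  1.42 -0.    0.46] w 0.998 t 13.35
shift tool [0.0085 0.0002 0.0002] rows 1 each [0.0085 0.0002 0.0002]
twist y -0.45 rows 1 each -0.45
```

View pics/r.png

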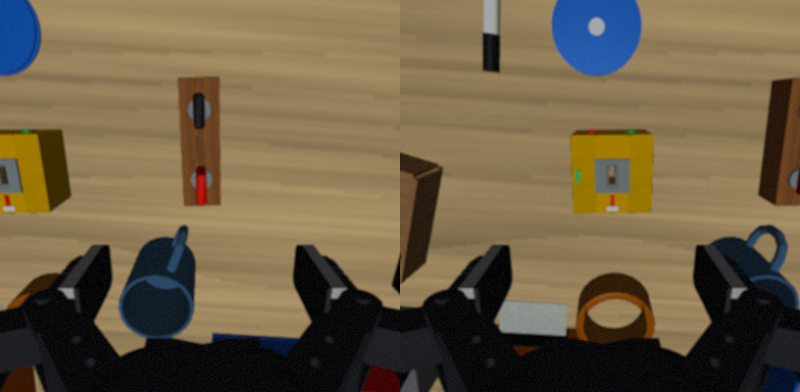

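The left half shows the red key at (201,185) at the far end of the rack, the black key at (199,110), and the mug beyond at (160,290). The right half shows the lock slot at (612,175) along world x, with the pointer on the white mark at (612,200). Now I'll measure.

```bash
python3 - <<'E'
from h import *
def rect(P,m,n):
    q=np.float32(P[m][:,:2]);r=cv2.minAreaRect(q);print(n,len(q),np.round(r[0],4),np.round(r[1],4),round(r[2],2),'med',np.median(P[m],0).round(4))
c=dict(np.load('rack.npz'));P=pts(c);hsv=cv2.cvtColor(c['image'],cv2.COLOR_BGR2HSV);H,S,V=cv2.split(hsv);X,Y,Z=P[...,0],P[...,1],P[...,2]
n=(X>.4)&(X<.68)&(Y>.27)&(Y<.39)
red=n&((H<5)|(H>175))&(S>190)
rect(P,red&(Z>.078)&(Z<.09),'redtop');print(np.percentile(Z[red],[2,50,98]).round(4))
rect(P,n&(X<.62)&(Z>.035)&(Z<.045)&(H<20)&(S>80),'racktop')
rect(P,n&(V<60)&(Z>.075)&(Z<.09)&(X<.56),'blacktop')
mug=(X>.55)&(X<.75)&(Y>.2)&(Y<.4)&(H>95)&(H<115)&(Z>.05)&(Z<.1);print('mug min',P[mug].min(0).round(3),P[mug].max(0).round(3))
c=dict(np.load('lock.npz'));P=pts(c);hsv=cv2.cvtColor(c['image'],cv2.COLOR_BGR2HSV);H,S,V=cv2.split(hsv);X,Y,Z=P[...,0],P[...,1],P[...,2]
n=(X>.5)&(X<.64)&(Y>.06)&(Y<.19)
rect(P,n&(abs(Z-.057)<.004),'top57');rect(P,n&(S<60)&(Z>.056)&(Z<.064),'steel')
u0,u1,v0,v1=250,286,150,200
vs,us=np.where(n&(Z<.055)&(abs(X-.5715)<.015)&(abs(Y-.124)<.015)&(Z>0));print(len(vs))
if len(vs):
    print(us.min(),us.max(),vs.min(),vs.max(),Z[vs,us].min())
    q=np.float32([ray(c,u,v,.056)[:2] for u,v in zip(us,vs)]);print('slot',cv2.minAreaRect(q))
E
```

```text
redtop 253 [0.563  0.3301] [0.0276 0.0084] 4.17 med [0.5627 0.3304 0.0833]
[0.0627 0.2542 0.3064]
racktop 3781 [0.5299 0.3274] [0.1304 0.0399] 5.53 med [0.5242 0.3268 0.0395]
blacktop 354 [0.4946 0.3236] [0.0287 0.0091] 6.77 med [0.4941 0.3237 0.0831]
mug min [0.618 0.257 0.05 ] [0.725 0.331 0.092]
top57 5954 [0.5708 0.1356] [0.08   0.0801] 4.74 med [0.5678 0.1352 0.0567]
steel 1004 [0.5803 0.1361] [0.0534 0.033 ] 5.04 med [0.5706 0.1358 0.0593]
83
243 271 158 180 0.00011554693293508445
slot ((0.5704718232154846, 0.12543834745883942), (0.027150185778737068, 0.02289818413555622), 85.64189910888672)
```

The measured sizes all match what was given: lock 80×80, rack 130×40, key tops at 83 mm. The lock centre is (0.571, 0.136) at yaw 4.7°; the earlier crop had cut it off. Moving in to grasp the red key.

```bash
python3 -m pendant '[{"linear":[0.0065,0.03,0],"twist":[0,-1,0],"fingers":0},{"linear":[0,0.04,0],"twist":[0,0,0],"fingers":60},{"linear":[0,0.035,0],"twist":[0,0,0],"fingers":60},{"linear":[0,0,0],"twist":[0,0,0],"fingers":60},{"linear":[0,0,0],"twist":[0,0,0],"fingers":60}]' 40
python3 - <<'E'
from h import *
go(.564,.3305,.015,5.1)
c=cap('wrist');P=pts(c);hsv=cv2.cvtColor(c['image'],cv2.COLOR_BGR2HSV);H,S,V=cv2.split(hsv);X,Y,Z=P[...,0],P[...,1],P[...,2]
n=(abs(X-.564)<.03)&(abs(Y-.33)<.03)
red=n&((H<5)|(H>175))&(S>190)&(Z>.079)&(Z<.09);r=cv2.minAreaRect(np.float32(P[red][:,:2]));print(red.sum(),r,np.median(P[red],0))
E
```

```text
time: 13.9
tool_pos: [0.564, 0.3298, 0.0769]
ee_rot: [-1.57, -0.069, 0.069]
force: [0.7, -0.5, -0.1]
width: 0.763
p [0.564  0.3298 0.0769] yaw 5.02 tilt [-1.e-04 -1.e+00 -2.e-04] F [ 0.7 -0.5 -0.1] q [ 0.53  0.58  0.19  1.18 -0.    0.44] w 0.763 t 13.9
shift tool [0.0001 0.0619 0.0007] rows 2 each [0.     0.0309 0.0003]
twist y -0.08 rows 1 each -0.08
654 ((0.5627871155738831, 0.33049681782722473), (0.028090903535485268, 0.009068939834833145), 4.762714385986328) [0.5617053  0.33020786 0.0831385 ]
```

```bash
python3 -m pendant '[{"linear":[0,0.03,0.0005],"twist":[0,0,0],"fingers":60},{"linear":[0,0.03,0],"twist":[0,0,0],"fingers":60},{"linear":[0,0,0],"twist":[0,0,0],"fingers":60}]' 60
python3 -m pendant '[{"linear":[0,0,0],"twist":[0,0,0],"fingers":255},{"linear":[0,0,0],"twist":[0,0,0],"fingers":255},{"linear":[0,0,0],"twist":[0,0,0],"fingers":255},{"linear":[0,0,0],"twist":[0,0,0],"fingers":255},{"linear":[0,0,0],"twist":[0,0,0],"fingers":255}]'
```

```text
time: 14.25
tool_pos: [0.5627, 0.3307, 0.0146]
ee_rot: [-1.571, -0.068, 0.072]
force: [-1.8, 0.2, -0.3]
width: 0.768
time: 14.75
tool_pos: [0.5644, 0.3309, 0.0173]
ee_rot: [-1.571, -0.072, 0.068]
force: [0.5, -9.1, 10.5]
width: 0.108
```

Gripped (9.2 mm). Lifting.

```bash
python3 -m pendant '[{"linear":[0,-0.015,0],"twist":[0,0,0],"fingers":255},{"linear":[0,-0.03,0],"twist":[0,0,0],"fingers":255},{"linear":[0,-0.035,0],"twist":[0,0,0],"fingers":255},{"linear":[0,-0.02,0],"twist":[0,0,0],"fingers":255},{"linear":[0,0,0],"twist":[0,0,0],"fingers":255}]'
python3 - <<'E'
from h import *
go(.571,.1356,.115,4.7)
# slot refine from lock picture
c=dict(np.load('lock.npz'));P=pts(c);X,Y,Z=P[...,0],P[...,1],P[...,2]
m=(abs(X-.571)<.016)&(abs(Y-.1356)<.016);print(np.unique((Z[m]*1000).round(),return_counts=True))
k=m&(Z<.0545)&(Z>0)
# all pixels whose ray crosses z=.056 within funnel & deeper
print(cv2.minAreaRect(np.float32(P[m&(Z>.0565)&(Z<.062)][:,:2])))
vs,us=np.where(k);q=np.float32([ray(c,u,v,.056)[:2] for u,v in zip(us,vs)]);print(len(q),cv2.minAreaRect(q),np.median(q,0))
x,y=int(np.median(us)),int(np.median(vs))
a=c['image'][y-30:y+35,x-35:x+35]
w=cap('wrist')['image']
cv2.imwrite('pics/s.png',np.hstack([cv2.resize(a,(400,372),interpolation=cv2.INTER_NEAREST),cv2.resize(w[100:370,100:400],(400,372))]))
E
```

```text
time: 15.25
tool_pos: [0.5651, 0.3325, 0.1197]
ee_rot: [-1.567, -0.074, 0.066]
force: [0.2, 0.3, 0.5]
width: 0.111
p [0.5651 0.3325 0.1197] yaw 5.13 tilt [ 0.005  -1.      0.0024] F [0.2 0.3 0.5] q [0.53 0.56 0.27 1.27 0.   0.44] w 0.111 t 15.25
shift tool [-0.0118  0.0042 -0.1967] rows 5 each [-0.0024  0.0008 -0.0393]
twist y 0.43 rows 1 each 0.43
(array([ -2.,  -1.,   0.,   1.,  22.,  23.,  24.,  25.,  27.,  28.,  31.,
        32.,  33.,  35.,  36.,  37.,  39.,  40.,  41.,  43.,  44.,  45.,
        46.,  47.,  48.,  50.,  51.,  52.,  53.,  54.,  55.,  56.,  57.,
        58.,  59.,  60.,  61.,  62., 283., 284., 285., 286., 287., 288.,
       289., 290., 291., 292., 293., 294., 295., 296., 297., 298., 299.,
       300., 301., 302., 303., 305.]), array([  2,  17,  12,   3,   2,   2,   3,   3,   4,   1,   2,   3,   1,
         1,   7,   5,   1,   1,   5,   1,   3,   3,   5,   3,   2,   4,
         1,   4,  15,   3,   3,  30,  40,  96, 350, 302,  59,   1,  13,
        72, 156, 193, 145, 143, 241, 260, 291, 337, 336, 305, 300, 298,
       327, 324, 284, 254, 101,   2,   1,   1]))
((0.5710071921348572, 0.13560348749160767), (0.03191646188497543, 0.03195472061634064), 89.91807556152344)
93 ((0.5708422660827637, 0.13575416803359985), (0.016612187027931213, 0.00609719380736351), 4.31673002243042) [0.57277966 0.13640565]
```

View pics/s.png

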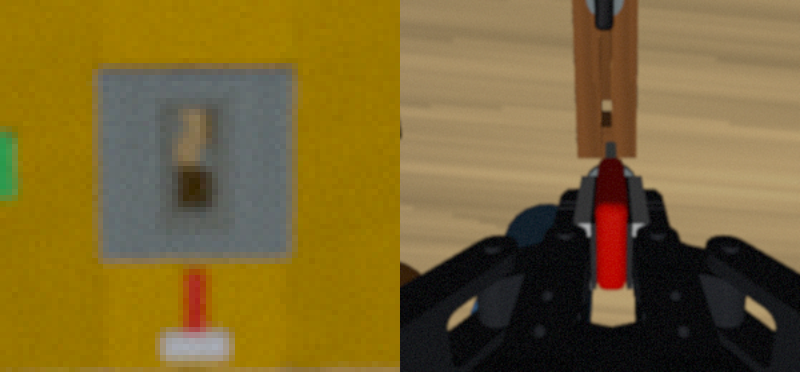

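Slot centre is (0.5708, 0.1357) at 4.5° and its measured size fits. The right half shows the key upright between the pads. Moving above the lock.

```bash
python3 -m pendant '[{"linear":[-0.0025,0,-0.0395],"twist":[0,0.3,0],"fingers":255},{"linear":[-0.0025,0,-0.0395],"twist":[0,0.3,0],"fingers":255},{"linear":[-0.0025,0.01,-0.0395],"twist":[0,0,0],"fingers":255},{"linear":[-0.0025,0.01,-0.0395],"twist":[0,0,0],"fingers":255},{"linear":[-0.0025,0.008,-0.0385],"twist":[0,0,0],"fingers":255},{"linear":[0,0,0],"twist":[0,0,0],"fingers":255},{"linear":[0,0,0],"twist":[0,0,0],"fingers":255}]'
cat > hand.py <<'E'
from h import *
s=status.sense();p=s['tool_pos']
go(.5708,.1357,.078,4.6)
c=cap('wrist');P=pts(c);hsv=cv2.cvtColor(c['image'],cv2.COLOR_BGR2HSV);H,S,V=cv2.split(hsv);X,Y,Z=P[...,0],P[...,1],P[...,2]
n=(abs(X-p[0])<.03)&(abs(Y-p[1])<.03)&((H<6)|(H>174))&(S>150)&(V>70)&(Z>.05)
zt=np.percentile(Z[n],97);t=n&(abs(Z-zt)<.003)
r=cv2.minAreaRect(np.float32(P[t][:,:2]));print('red top',t.sum(),zt.round(4),np.round(r[0],4),np.round(r[1],4),round(r[2],2))
f=n&(Z<zt-.008);print('front face X by z',[(z.round(3),np.median(X[f&(abs(Z-z)<.002)]).round(4),np.median(Y[f&(abs(Z-z)<.002)]).round(4)) for z in np.arange(zt-.036,zt-.008,.006) if (f&(abs(Z-z)<.002)).sum()>5])
steel=(abs(X-p[0])<.03)&(abs(Y-p[1])<.03)&(S<50)&(Z>.065)&(Z<zt-.03)
if steel.sum()>5: r=cv2.minAreaRect(np.float32(P[steel][:,:2]));print('steel',steel.sum(),np.round(r[0],4),np.round(r[1],4),np.percentile(Z[steel],[2,50,98]).round(4))
E
python3 hand.py
```

```text
time: 16.0
tool_pos: [0.5666, 0.134, 0.087]
ee_rot: [-1.57, -0.06, 0.062]
force: [-0.6, -0.2, 0.0]
width: 0.112
p [0.5666 0.134  0.087 ] yaw 4.44 tilt [-0.0015 -1.     -0.    ] F [-0.6 -0.2  0. ] q [ 0.23  0.43 -0.03  1.12  0.    0.15] w 0.112 t 16.0
shift tool [0.0044 0.009  0.0014] rows 1 each [0.0044 0.009  0.0014]
twist y -0.16 rows 1 each -0.16
red top 1367 0.1539 [0.5655 0.1352] [0.0286 0.0094] 3.81
front face X by z []
steel 227 [0.5568 0.1343] [0.0079 0.0217] [0.0808 0.1121 0.1237]
```

```bash
python3 -m pendant '[{"linear":[0.0042,0.008,0.001],"twist":[0,-0.2,0],"fingers":255},{"linear":[0,0.005,0],"twist":[0,0,0],"fingers":255},{"linear":[0,0.003,0],"twist":[0,0,0],"fingers":255},{"linear":[0,0,0],"twist":[0,0,0],"fingers":255}]'
python3 hand.py
```

```text
time: 16.45
tool_pos: [0.5708, 0.1364, 0.071]
ee_rot: [-1.57, -0.065, 0.066]
force: [-0.7, 0.8, 0.1]
width: 0.106
p [0.5708 0.1364 0.071 ] yaw 4.78 tilt [-1.1e-03 -1.0e+00 -1.0e-04] F [-0.7  0.8  0.1] q [ 0.23  0.44 -0.04  1.08  0.    0.15] w 0.106 t 16.45
shift tool [-0.     -0.007  -0.0007] rows 1 each [-0.     -0.007  -0.0007]
twist y 0.18 rows 1 each 0.18
red top 1362 0.138 [0.5696 0.1376] [0.0284 0.0093] 4.5
front face X by z []
steel 217 [0.5607 0.1353] [0.0089 0.0236] [0.0666 0.0964 0.1079]
```

```bash
python3 -m pendant '[{"linear":[0,0,-0.0012],"twist":[0,0,0],"fingers":255},{"linear":[0,0.002,0],"twist":[0,0,0],"fingers":255},{"linear":[0,0,0],"twist":[0,0,0],"fingers":255}]'
python3 -m pendant '[{"linear":[0,0.002,0],"twist":[0,0,0],"fingers":255},{"linear":[0,0,0],"twist":[0,0,0],"fingers":255}]'
```

```text
time: 16.8
tool_pos: [0.5713, 0.1348, 0.0697]
ee_rot: [-1.57, -0.065, 0.065]
force: [0.5, -0.1, 0.3]
width: 0.107
time: 17.0
tool_pos: [0.5712, 0.1348, 0.0676]
ee_rot: [-1.57, -0.065, 0.065]
force: [-0.8, -1.1, -0.4]
width: 0.111
```

```bash
python3 -m pendant '[{"linear":[0,0.002,0],"twist":[0,0,0],"fingers":255},{"linear":[0,0,0],"twist":[0,0,0],"fingers":255}]'
python3 -m pendant '[{"linear":[0,0.002,0],"twist":[0,0,0],"fingers":255},{"linear":[0,0,0],"twist":[0,0,0],"fingers":255}]'
```

```text
time: 17.2
tool_pos: [0.5712, 0.1348, 0.0656]
ee_rot: [-1.57, -0.065, 0.065]
force: [0.8, 0.2, -0.9]
width: 0.106
time: 17.4
tool_pos: [0.5712, 0.1349, 0.0635]
ee_rot: [-1.57, -0.065, 0.065]
force: [0.3, 0.1, -0.4]
width: 0.109
```

```bash
python3 -m pendant '[{"linear":[0,0.002,0],"twist":[0,0,0],"fingers":255},{"linear":[0,0,0],"twist":[0,0,0],"fingers":255}]'
python3 -m pendant '[{"linear":[0,0.002,0],"twist":[0,0,0],"fingers":255},{"linear":[0,0,0],"twist":[0,0,0],"fingers":255}]'
python3 -m pendant '[{"linear":[0,0.001,0],"twist":[0,0,0],"fingers":255},{"linear":[0,0,0],"twist":[0,0,0],"fingers":255}]'
```

```text
time: 17.6
tool_pos: [0.5712, 0.1348, 0.0615]
ee_rot: [-1.57, -0.065, 0.065]
force: [0.2, 0.5, 0.0]
width: 0.111
time: 17.8
tool_pos: [0.5712, 0.1348, 0.0596]
ee_rot: [-1.57, -0.065, 0.065]
force: [-1.2, -0.8, -1.1]
width: 0.109
time: 18.0
tool_pos: [0.5714, 0.1347, 0.0587]
ee_rot: [-1.57, -0.065, 0.065]
force: [0.6, -0.5, -0.9]
width: 0.104
```

```bash
python3 -m pendant '[{"linear":[0,0.001,0],"twist":[0,2,0],"fingers":255},{"linear":[0,0.001,0],"twist":[0,-4,0],"fingers":255},{"linear":[0,0,0],"twist":[0,4,0],"fingers":255},{"linear":[0,0,0],"twist":[0,-2,0],"fingers":255}]'
python3 -m pendant '[{"linear":[0,0.001,0],"twist":[0,2,0],"fingers":255},{"linear":[0,0,0],"twist":[0,-4,0],"fingers":255},{"linear":[0,0.001,0],"twist":[0,4,0],"fingers":255},{"linear":[0,0,0],"twist":[0,-2,0],"fingers":255}]'
```

```text
time: 18.4
tool_pos: [0.5714, 0.1345, 0.0568]
ee_rot: [-1.57, -0.063, 0.063]
force: [-0.3, -2.3, -0.1]
width: 0.108
time: 18.8
tool_pos: [0.5715, 0.1343, 0.0548]
ee_rot: [-1.571, -0.063, 0.063]
force: [1.9, -4.1, -0.9]
width: 0.104
```

```bash
python3 -m pendant '[{"linear":[0,0.001,-0.0005],"twist":[0,2,0],"fingers":255},{"linear":[0,0,0],"twist":[0,-4,0],"fingers":255},{"linear":[0,0.001,0],"twist":[0,4,0],"fingers":255},{"linear":[0,0,0],"twist":[0,-2,0],"fingers":255}]'
python3 -m pendant '[{"linear":[0,0.001,0],"twist":[0,2,0],"fingers":255},{"linear":[0,0,0],"twist":[0,-4,0],"fingers":255},{"linear":[0,0.001,0],"twist":[0,4,0],"fingers":255},{"linear":[0,0,0],"twist":[0,-2,0],"fingers":255}]'
python3 hand.py
```

```text
time: 19.2
tool_pos: [0.5716, 0.1339, 0.0529]
ee_rot: [-1.571, -0.063, 0.063]
force: [2.2, -4.4, 0.5]
width: 0.11
time: 19.6
tool_pos: [0.5716, 0.1339, 0.0509]
ee_rot: [-1.571, -0.063, 0.063]
force: [1.5, -3.1, -1.4]
width: 0.112
p [0.5716 0.1339 0.0509] yaw 4.59 tilt [ 4.e-04 -1.e+00 -9.e-04] F [ 1.5 -3.1 -1.4] q [ 0.23  0.46 -0.08  1.04 -0.    0.15] w 0.112 t 19.6
shift tool [-0.0006 -0.0271  0.0018] rows 1 each [-0.0006 -0.0271  0.0018]
twist y -0.01 rows 1 each -0.01
red top 1361 0.1179 [0.5703 0.1351] [0.0289 0.0093] 4.16
front face X by z []
steel 142 [0.5626 0.1339] [0.0072 0.0261] [0.0726 0.0777 0.0877]
```

The key is 22 mm in, has not slipped, and is past the first pin. Continuing.

```bash
python3 -m pendant '[{"linear":[0,0.001,0],"twist":[0,2,0],"fingers":255},{"linear":[0,0,0],"twist":[0,-4,0],"fingers":255},{"linear":[0,0.001,0],"twist":[0,4,0],"fingers":255},{"linear":[0,0,0],"twist":[0,-2,0],"fingers":255}]'
python3 -m pendant '[{"linear":[0,0.001,0],"twist":[0,2,0],"fingers":255},{"linear":[0,0,0],"twist":[0,-4,0],"fingers":255},{"linear":[0,0.001,0],"twist":[0,4,0],"fingers":255},{"linear":[0,0,0],"twist":[0,-2,0],"fingers":255}]'
python3 -m pendant '[{"linear":[0,0.001,0],"twist":[0,2,0],"fingers":255},{"linear":[0,0,0],"twist":[0,-4,0],"fingers":255},{"linear":[0,0.001,0],"twist":[0,4,0],"fingers":255},{"linear":[0,0,0],"twist":[0,-2,0],"fingers":255}]'
```

```text
time: 20.05
tool_pos: [0.5717, 0.1342, 0.0489]
ee_rot: [-1.57, -0.063, 0.062]
force: [2.8, -2.2, -1.9]
width: 0.105
time: 20.45
tool_pos: [0.5718, 0.1344, 0.0472]
ee_rot: [-1.57, -0.063, 0.062]
force: [0.6, 0.0, -0.5]
width: 0.108
time: 20.85
tool_pos: [0.5719, 0.1345, 0.0452]
ee_rot: [-1.57, -0.064, 0.062]
force: [1.4, -0.4, 1.8]
width: 0.106
```

```bash
python3 -m pendant '[{"linear":[0,0.001,0],"twist":[0,2,0],"fingers":255},{"linear":[0,0,0],"twist":[0,-4,0],"fingers":255},{"linear":[0,0.001,0],"twist":[0,4,0],"fingers":255},{"linear":[0,0,0],"twist":[0,-2,0],"fingers":255}]'
python3 -m pendant '[{"linear":[0,0.001,0],"twist":[0,2,0],"fingers":255},{"linear":[0,0,0],"twist":[0,-4,0],"fingers":255},{"linear":[0,0.001,0],"twist":[0,4,0],"fingers":255},{"linear":[0,0,0],"twist":[0,-2,0],"fingers":255}]'
python3 -m pendant '[{"linear":[0,0.001,0],"twist":[0,2,0],"fingers":255},{"linear":[0,0,0],"twist":[0,-4,0],"fingers":255},{"linear":[0,0.001,0],"twist":[0,4,0],"fingers":255},{"linear":[0,0,0],"twist":[0,-2,0],"fingers":255}]'
python3 hand.py
```

```text
time: 21.25
tool_pos: [0.5718, 0.1346, 0.0432]
ee_rot: [-1.569, -0.064, 0.062]
force: [1.1, 0.3, -0.1]
width: 0.109
time: 21.65
tool_pos: [0.5717, 0.1345, 0.041]
ee_rot: [-1.57, -0.063, 0.062]
force: [1.8, -0.3, -2.4]
width: 0.109
time: 22.05
tool_pos: [0.5716, 0.1345, 0.0389]
ee_rot: [-1.57, -0.063, 0.063]
force: [2.0, -0.2, -2.3]
width: 0.111
p [0.5716 0.1345 0.0389] yaw 4.59 tilt [ 5.e-04 -1.e+00  2.e-04] F [ 2.  -0.2 -2.3] q [ 0.23  0.47 -0.09  1.01  0.    0.15] w 0.111 t 22.05
shift tool [-0.0007 -0.0391  0.0013] rows 1 each [-0.0007 -0.0391  0.0013]
twist y -0.01 rows 1 each -0.01
red top 1350 0.106 [0.5705 0.1356] [0.0289 0.0093] 3.95
front face X by z []
steel 84 [0.562  0.1343] [0.0076 0.0275] [0.0651 0.0737 0.0758]
```

```bash
python3 -m pendant '[{"linear":[0,0.001,0],"twist":[0,0,0],"fingers":255},{"linear":[0,0,0],"twist":[0,0,0],"fingers":255}]'
python3 -m pendant '[{"linear":[0,0.001,0],"twist":[0,0,0],"fingers":255},{"linear":[0,0,0],"twist":[0,0,0],"fingers":255}]'
python3 -m pendant '[{"linear":[0,0.0007,0],"twist":[0,0,0],"fingers":255},{"linear":[0,0,0],"twist":[0,0,0],"fingers":255}]'
```

```text
time: 22.3
tool_pos: [0.5716, 0.1344, 0.0379]
ee_rot: [-1.57, -0.065, 0.064]
force: [1.7, -0.2, -1.3]
width: 0.109
time: 22.5
tool_pos: [0.5717, 0.1344, 0.0372]
ee_rot: [-1.57, -0.065, 0.064]
force: [0.9, -1.2, 6.2]
width: 0.108
time: 22.7
tool_pos: [0.5718, 0.1345, 0.0372]
ee_rot: [-1.57, -0.066, 0.064]
force: [-2.5, -1.7, 17.2]
width: 0.107
```

Home: contact at tool z 0.0372, exactly as predicted, with 17 N on the collar. Turning clockwise.

```bash
python3 -m pendant '[{"linear":[0,0,0],"twist":[0,6,0],"fingers":255},{"linear":[0,0,0],"twist":[0,6,0],"fingers":255},{"linear":[0,0,0],"twist":[0,6,0],"fingers":255},{"linear":[0,0,0],"twist":[0,6,0],"fingers":255}]' 90
python3 -c "
from h import *
go(.5717,.1345,.0373,-91.5);print(status.sense()['wrist_torque'])"
```

```text
time: 23.1
tool_pos: [0.5719, 0.134, 0.0372]
ee_rot: [-1.555, 0.266, -0.269]
force: [-2.9, -5.8, 18.3]
width: 0.108
p [0.5719 0.134  0.0372] yaw -19.54 tilt [ 1.7e-03 -1.0e+00 -1.0e-04] F [-2.9 -5.8 18.3] q [ 0.23  0.47 -0.1   1.   -0.    0.57] w 0.108 t 23.1
shift tool [-0.0004 -0.0001  0.0004] rows 1 each [-0.0004 -0.0001  0.0004]
twist y 71.96 rows 9 each 8.0
[-1.22140863  0.75454241  0.17207441]
```

```bash
python3 -m pendant '[{"linear":[0,0,0],"twist":[0,7,0],"fingers":255},{"linear":[0,0,0],"twist":[0,7,0],"fingers":255},{"linear":[0,0,0],"twist":[0,7,0],"fingers":255},{"linear":[0,0,0],"twist":[0,7,0],"fingers":255}]'
python3 -m pendant '[{"linear":[0,0,0],"twist":[0,7,0],"fingers":255},{"linear":[0,0,0],"twist":[0,7,0],"fingers":255},{"linear":[0,0,0],"twist":[0,7,0],"fingers":255},{"linear":[0,0,0],"twist":[0,7,0],"fingers":255}]'
python3 hand.py; python3 -c "
from h import *
print(status.sense()['wrist_torque'])"
```

```text
time: 23.5
tool_pos: [0.5717, 0.1333, 0.0373]
ee_rot: [-1.473, 0.648, -0.651]
force: [-5.5, -10.0, 21.5]
width: 0.105
time: 23.9
tool_pos: [0.5711, 0.1329, 0.0372]
ee_rot: [-1.319, 1.021, -1.024]
force: [-10.2, -12.5, 25.2]
width: 0.105
p [0.5711 0.1329 0.0372] yaw -75.61 tilt [ 2.5e-03 -1.0e+00 -4.0e-04] F [-10.2 -12.5  25.2] q [ 0.23  0.47 -0.1   1.01 -0.    1.55] w 0.105 t 23.9
shift tool [-0.0027 -0.0408  0.0004] rows 1 each [-0.0027 -0.0408  0.0004]
twist y -80.21 rows 10 each -8.02
red top 1358 0.1043 [0.5712 0.1359] [0.0092 0.0293] 13.99
front face X by z [(np.float64(0.08), np.float64(0.568), np.float64(0.1499)), (np.float64(0.086), np.float64(0.5667), np.float64(0.1495)), (np.float64(0.092), np.float64(0.5686), np.float64(0.1499))]
steel 69 [0.5673 0.1445] [0.0275 0.0087] [0.068  0.0726 0.0742]
[-2.71422849  2.00849938  0.09716139]
```

```bash
python3 -m pendant '[{"linear":[0.0005,0,-0.0007],"twist":[0,6,0],"fingers":255},{"linear":[0.0003,0,-0.0005],"twist":[0,6,0],"fingers":255},{"linear":[0,0,0],"twist":[0,4,0],"fingers":255},{"linear":[0,0,0],"twist":[0,0,0],"fingers":255}]'
python3 hand.py; python3 -c "
from h import *
print(status.sense()['wrist_torque'])"
```

```text
time: 24.35
tool_pos: [0.5705, 0.1326, 0.0373]
ee_rot: [-1.197, 1.227, -1.229]
force: [-5.9, -7.5, 21.4]
width: 0.104
p [0.5705 0.1326 0.0373] yaw -91.46 tilt [ 0.0012 -1.      0.001 ] F [-5.9 -7.5 21.4] q [ 0.23  0.47 -0.1   1.   -0.    1.83] w 0.104 t 24.35
shift tool [-0.0031 -0.0407  0.0002] rows 1 each [-0.0031 -0.0407  0.0002]
twist y -96.06 rows 12 each -8.01
red top 1369 0.1043 [0.5711 0.1357] [0.0292 0.0092] 88.07
front face X by z [(np.float64(0.08), np.float64(0.5718), np.float64(0.1496)), (np.float64(0.086), np.float64(0.5718), np.float64(0.1498)), (np.float64(0.092), np.float64(0.5709), np.float64(0.1499))]
steel 70 [0.5721 0.1446] [0.0084 0.0275] [0.0685 0.0725 0.0742]
[-1.71064448  1.35127338  0.07124726]
```

```bash
python3 -m pendant '[{"linear":[0,0,0],"twist":[0,2,0],"fingers":255},{"linear":[0,0,0],"twist":[0,0,0],"fingers":255},{"linear":[0,0,0],"twist":[0,0,0],"fingers":255},{"linear":[0,0,0],"twist":[0,0,0],"fingers":255}]'
python3 - <<'E'
from h import *
print(status.sense()['wrist_torque'],status.sense()['force'])
c=cap('scene');im=c['image'];P=pts(c);d=P[...,:2]-C;a=d@tx;b=d@tyv;Z=P[...,2]
t=cap('top');Q=pts(t)
for nm,u,w,h in (('near',-a,b,.06),('right',-b,a,.07),('left',b,a,.07)):
    m=(abs(w)<.05)&(u>h-.02)&(u<h+.04)&(Z>.035)&(Z<.072)
    print(nm,m.sum(),'u at low/high',np.median(u[m&(Z<.045)]).round(4),np.median(u[m&(Z>.062)]).round(4))
w=cap('wrist')['image']
cv2.imwrite('pics/z.png',np.hstack([cv2.resize(im[150:320,180:400],(400,310)),cv2.resize(w,(400,310)[:2])]))
E
```

```text
time: 24.8
tool_pos: [0.5705, 0.1325, 0.0373]
ee_rot: [-1.182, 1.25, -1.253]
force: [-7.0, -7.7, 22.0]
width: 0.105
[-1.67049005  1.42366356  0.14623547] [-7.03721752 -7.71577851 22.02839894]
near 128 u at low/high 0.0558 0.0551
right 283 u at low/high 0.0713 0.0702
left 345 u at low/high 0.0721 0.0711
```

View pics/z.png

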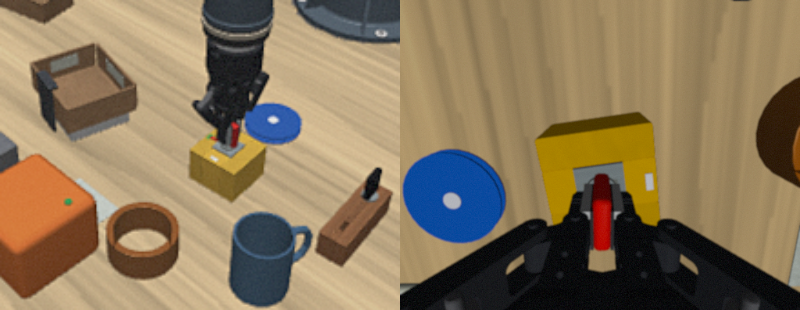

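The left half shows the open box with all walls up at (85,85), the white mark bare at (213,158), the pointer by the green mark at (210,137), and the black key in its slot. The right half shows the key gripped and turned. Handing in.

```bash
python3 -c "
from workcell import arm
print(arm.close_job())"
```

```text
the job is handed in; nothing more can be done
None
```

I raised all three walls, pushed the red key home and turned it clockwise to about 1.59 rad of cylinder turn. I handed in at about 25 s, still gripping and holding it turned. No verdict was reported.

**Last checks:**
- **Walls:** the left, right and near walls all measure just past vertical, so they are at their stops.
- **Key depth:** it is fully home, with its collar on the rim and about 22 N of downward push. The camera puts its top at 104.3 mm (104 expected) and its centre within 1 mm of the key way.
- **Key turn:** the camera measured the key's yaw at −92°, about 0.1 rad beyond a quarter turn, which matches the play. I then turned it 2° more, and the holding torque rose to 0.15 N m.
- **Other things:** the black key is in its slot, and the other things look unmoved in the picture.

**What went wrong or disagreed:**
- **Finger height:** both cameras showed the shut fingertips about 35 mm above the reported TCP. My first push on the right wall passed over it; I corrected for this from then on.
- **Near wall jam:** while pushing the near wall the fingers rode up on its edge, with up to 90 N upward on the wrist (limit 120 N), before I lifted off. That wall still ended upright. If that force counts as the gripper's body pressing, it would be over the 40 N limit.
- **Lock pins:** I saw no clear force from the sticky pins at the moments I read it.
- **Side force:** about 10 N of sideways force remained at the end, because the gripper's turning axis was slightly off the lock's.

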